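# Offer the globe stem up to its leaning socket

## Robot

A 6-joint arm with a two-finger parallel gripper is mounted at the origin on the work surface; the furniture and walls round the work are solid. World frame = base frame: x ahead of the robot, y to its left, z up, the work surface at z = 0. Lengths are in m, angles in degrees, forces in N, time in s.
With the tool pointing down it reaches from about 0.3 to 0.875 m from the base axis. Payload 4.2 kg.
Tool frame: the origin (TCP) lies midway between the tips of the shut fingers; the grasp point (between the pads) lies 19 mm behind it; z points along the fingers, y is the direction in which the jaws open and shut (so a half turn about z gives the same grasp; the last joint's range is limited). The gripper opens to 85 mm and grips with 20 to 120 N. Pads are 22 mm wide; open, the fingers measure 114 mm over their backs; the gripper's body (76 mm by 85 mm) begins 54 mm behind the grasp point. The pads swing forward as they close: fully open they stand 13 mm farther back than shut.
Start: joints at [70.13, 18.312, 89.639, -0, 72.044, -1.146], TCP at [0.185, 0.545, 0.231] pointing down, gripper open.
Joint ranges: [-177.97, 177.97], [-48.28, 115.42], [12.27, 149.76], [-77.06, 257.06], [2.81, 150.46], [-146.56, 146.56]. Speed limits (degrees/s): [147.25, 147.25, 180, 180, 180, 180].

## Interface

Orientations are given as a 3x3 rotation matrix whose columns are the frame's x, y, z axes.
In Python, from workcell import read_state, get_image, camera_info, close_job gives the robot as it stands.
- The arm moves only by the shell command python3 -m creep 'ROWS' [FORCE]. ROWS is JSON, a list of rows, each an object with "xyz": the shift along the tool's x, y, z in mm, a list of three; "spin": the turn about the tool's z in degrees; "grip": the finger opening in mm, from 0 to 85.4. In form: [{"xyz": [x, y, z], "spin": spin, "grip": grip}, ...]. A call has exactly 10 rows; each row is the pose to reach, as a shift and turn from the pose commanded when the call began, along the tool's axes at that moment; what a row does not reach only later rows make up. A row lasts 1/8 s, in which the tool goes at most 62.5 mm and 10.7 degrees, less where a joint would pass 70% of its speed; a pose out of reach is approached as far as the arm can. A call with a gripper value outside its range is refused whole. The fingers move at their own pace and stop on an object; FORCE is the grip in N (left out, the last holds). Time passes only in rows, so rows that repeat a pose let the fingers close, or fill a call up. It gives the time, the measured TCP pose, the force and the opening at its end, in the units of the state.
- read_state(): the state, without advancing time (a new reading comes with each control period).
- get_image(name): name is "side" or "top"; returns the picture (480x640x3 uint8, red, green, blue); there is no depth.
- camera_info(name): a dict with "fx", "fy", "cx", "cy" (pixels), "camera_from_world" (4x4, takes a point from world to camera coordinates). Camera axes: x right, y up, looking along -z (the intrinsics and any distortion apply to the point x, -y, -z); pixel columns grow to the right and rows downward; lengths in m; the calibration is good to about 2 mm. A picture is of the moment at which its call begins. camera_info takes no time and is no camera call.
- close_job(): hands the job in, once; it reports no verdict.
The state is a dict: "time": time; "joint_pos": joint angles; "qvel": joint speeds; "tau": joint torques, N m; "tcp_pos": TCP position; "orientation": TCP orientation; "force": force on the tool from outside, world axes, zero at the start; "wrist_torque": the same for the moment, N m; "width": finger opening in m.
Only numpy, scipy, OpenCV 4.12 (cv2) and the standard library are available. Lean on these libraries where they do the work, as an engineer would, in place of code of your own. Each camera call takes 0.05 s, during which the arm holds its last target.

## Task

Slide the small vise's jaw open, lift out the turned globe stem and carry it over to the wooden stand foot without knocking the pot and jars that stand between. Hold it there ready for me to brush on the glue: in line with the slanting socket, plug end towards it and about a centimetre short of the socket's mouth. Finish like that, still holding the stem in the air; it must not touch the foot at any time, and the foot, the pot and the jars stay where they stand.

Things in the scene. Friction and masses are not known exactly. Their poses are not given: they have to be found in the camera images.
- vise_jaw (a joint): sliding jaw of the grey quick-slide vise (190 mm long with its knob, fixed to the table): 0 m closed, 0.030 m fully open; it starts within 4 mm of closed. The jaw slides along the vise's own -x; the friction of its guides (about 4 N) holds it wherever it is left. Its dark forked lip lies over the stem's plug, so the stem cannot be lifted out until the jaw stands at least 14 mm open; once it is open the stem stays standing on the vise's bed and can be lifted straight up.
- vise_knob (a point): centre of the round black pull knob of the sliding jaw, 26 mm in diameter and 26 mm long, its axis level along the vise's x, its centre 45 mm above the table; free on both sides and above. Axes are those of the vise: x level along the slide from the knob towards the stem (pull the knob towards -x to open), y across, z up. The stem stands 122 mm from the knob along +x with the jaw closed.
- stem_center (a point): centre (half-way up) of the turned stem, 122 mm long, 80 g or so, which stands upright in the vise with its end 22 mm above the table. Its own z runs along it from plug end to pin. Measured from the plug end: plug 24 mm diameter from 0 to 24 mm, neck 15 mm diameter to 40 mm, bead 26 mm diameter at 52 mm, seat collar 36 mm diameter from 77 to 82 mm, then the steel pin, 10 mm diameter from 82 to 122 mm (the place to grip). So this centre lies 61 mm from either end.
- stem_end (a point): centre of the stem's flat plug end (its lower end in the vise), same axes as stem_center.
- socket_mouth (a point): centre of the open mouth of the socket in the wooden stand foot (a loose turned disc, 124 mm in diameter and 20 mm high, 1.2 kg, with a stubby slanting collar 41 mm in diameter at the mouth). Its z is the bore's axis pointing out of the mouth; it leans 23.4 degrees from the vertical towards the side to which the collar leans (the foot's -x, roughly towards the robot). Bore 26 mm diameter, 26 mm deep; the mouth's centre is 53 mm above the table.
- foot: the stand foot; origin at the centre of its underside, z up; the mouth's centre is 10 mm to its -x.
- water_pot: pewter pot with a handle, 91 x 118 mm, 106 mm high, standing between vise and foot; origin at the centre of its underside.
- pigment_jar: jar with a black lid, 59 mm in diameter, 95 mm high, standing between vise and foot; origin at the centre of its underside.
- ink_pot: low round jar, 52 mm in diameter, 40 mm high, standing between vise and foot; origin at the centre of its underside.
There are look-alikes about, which are no part of the job. Of the things that look like the part that bears stem_center, the largest one is meant.

How it is judged:
By the outcome, as a careful person would: the job done as asked, in the order asked, and still so for the second after the job is handed in, while the arm keeps its last pose, push and grip.
It also fails if it takes over 56 s, if anything falls off the work surface, if the arm or the gripper's body presses on something with over 40 N, if the wrist force passes 120 N, or if a joint passes its speed limit or range.

## Working session

There is one attempt and no reset: what is moved stays moved. The work goes in short steps, Python scripts to look and compute and a shell command to move; the robot and the scene stay as the last step left them, time stands still between calls to the robot, and variables do not carry over. Pictures are saved under pics/ and viewed, and the job is handed in when it is done.

```bash
mkdir -p pics; python3 - <<'E'
from workcell import *
import cv2,json
s=read_state();print(s)
for n in("side","top"):
    im=get_image(n);cv2.imwrite(f"pics/{n}0.png",im[:,:,::-1]);print(n,camera_info(n))
E
```

```text
{'time': 0.0, 'joint_pos': array([ 7.01313834e+01,  1.83521938e+01,  8.97077644e+01, -1.46201226e-03,
        7.20429281e+01, -1.14539222e+00]), 'qvel': array([ 0.02210346,  0.01813756,  0.01570052,  0.0202236 , -0.04543256,
        0.0255742 ]), 'tau': array([ 2.38203565e-04, -4.15532148e+01, -2.34165394e+01,  6.26315409e-05,
        7.97289074e-03,  1.62050367e-05]), 'tcp_pos': array([0.18441136, 0.5441182 , 0.23046751]), 'orientation': array([[-9.47082771e-01,  3.20988910e-01, -5.87466674e-04],
       [ 3.20989447e-01,  9.47081250e-01, -1.69706276e-03],
       [ 1.16403455e-05, -1.79582951e-03, -9.99998387e-01]]), 'force': array([-0.37932407,  0.32584863, -0.64997889]), 'wrist_torque': array([ 0.03742659,  0.00427552, -0.03786728]), 'width': 0.08533803719114404}
side {'fx': 484.3577462398947, 'fy': 484.3577462398947, 'cx': 322.0986951839656, 'cy': 241.36151196005596, 'camera_from_world': array([[-0.94093537, -0.33829359, -0.01407403,  0.54024188],
       [ 0.19471439, -0.57465193,  0.79489714, -0.16968046],
       [-0.27699628,  0.74520642,  0.60658095, -0.76019434],
       [ 0.        ,  0.        ,  0.        ,  1.        ]])}
top {'fx': 620.5344648196424, 'fy': 620.5344648196424, 'cx': 318.8089836887264, 'cy': 231.26647734749602, 'camera_from_world': array([[ 2.20036255e-02, -9.99757846e-01,  2.99454801e-04,
        -1.11276393e-02],
       [ 9.81174886e-01,  2.16521144e-02,  1.91903699e-01,
        -5.68332144e-01],
       [-1.91863713e-01, -3.92875960e-03,  9.81413715e-01,
        -9.35817732e-01],
       [ 0.00000000e+00,  0.00000000e+00,  0.00000000e+00,
         1.00000000e+00]])}
```

View pics/side0.png

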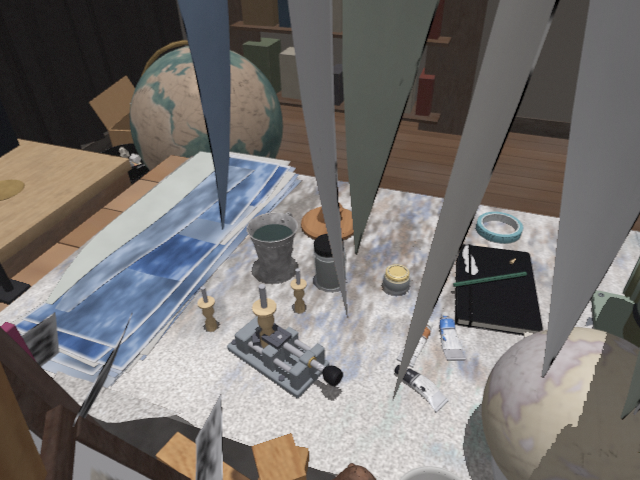

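View pics/top0.png

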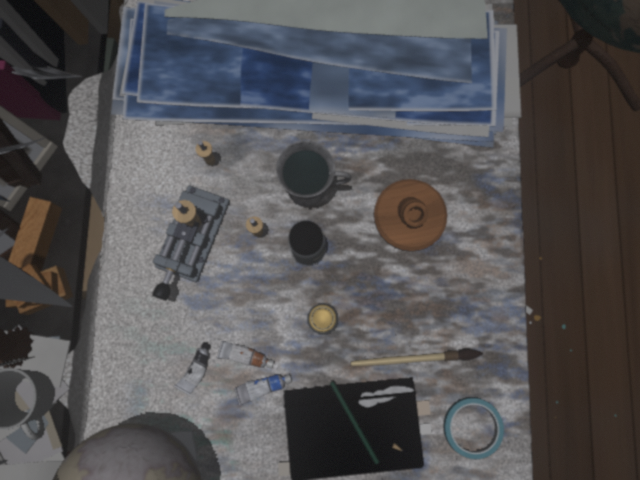

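```bash
cat > h.py <<'E'
import numpy as np,cv2
from workcell import *
def cam(n):
    c=camera_info(n);T=c["camera_from_world"];R=T[:3,:3];return c,R,-R.T@T[:3,3]
def ray(n,u,v):
    c,R,C=cam(n);d=R.T@np.array([(u-c["cx"])/c["fx"],-(v-c["cy"])/c["fy"],-1]);return C,d/np.linalg.norm(d)
def onz(n,u,v,z):
    C,d=ray(n,u,v);return C+d*(z-C[2])/d[2]
def proj(n,p):
    c,R,C=cam(n);q=R@(np.array(p)-C);return np.array([c["cx"]+c["fx"]*q[0]/-q[2],c["cy"]-c["fy"]*q[1]/-q[2]])
def tri(a,b):
    (C,d),(D,e)=ray("side",*a),ray("top",*b)
    s=np.linalg.lstsq(np.c_[d,-e],D-C,rcond=None)[0];P,Q=C+s[0]*d,D+s[1]*e
    return (P+Q)/2,np.linalg.norm(P-Q)
E
python3 - <<'E'
from h import *
print(cam("side")[2],cam("top")[2])
t=cv2.imread("pics/top0.png");s=cv2.imread("pics/side0.png")
def crop(im,x,y,w,h,k,n):
    c=im[y:y+h,x:x+w];c=cv2.convertScaleAbs(c,alpha=1.6 if 't' in n else 1)
    cv2.imwrite(n,cv2.resize(c,None,fx=k,fy=k,interpolation=cv2.INTER_CUBIC))
crop(t,140,130,130,180,3.3,"pics/t_vise.png")
crop(t,260,130,200,210,2.8,"pics/t_obs.png")
crop(s,190,260,170,140,4,"pics/side_vise.png")
crop(s,230,170,200,140,4,"pics/side_obs.png")
E
```

```text
[0.33080091 0.65175487 0.6036013 ] [ 0.37832861 -0.00249596  1.02749273]
```

View pics/t_vise.png

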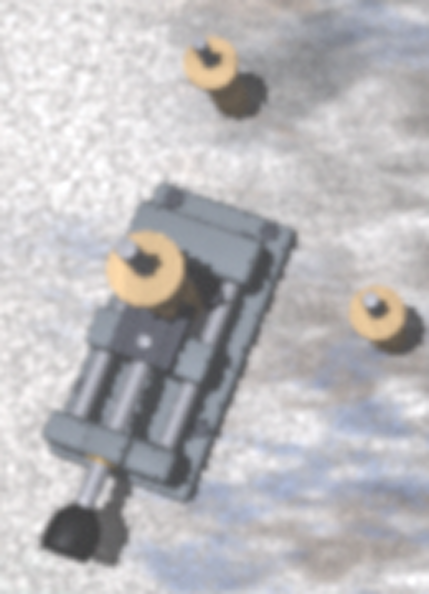

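View pics/side_vise.png

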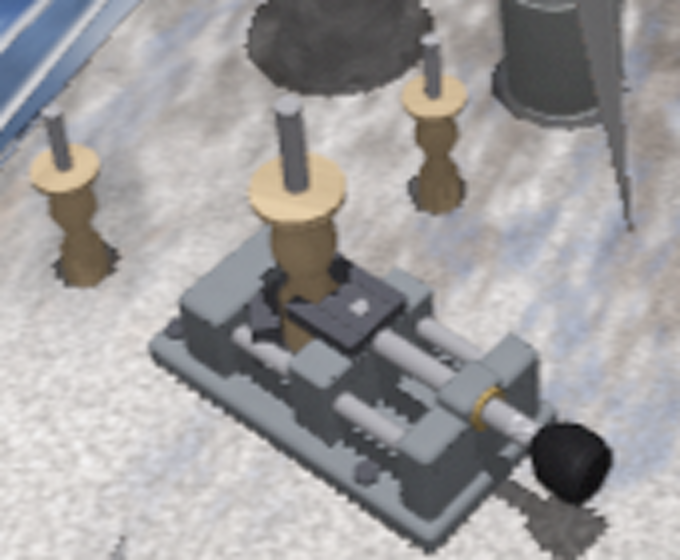

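View pics/t_obs.png

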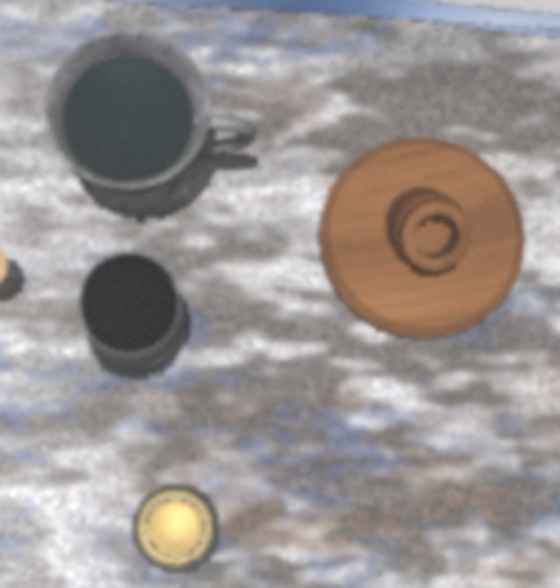

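View pics/side_obs.png

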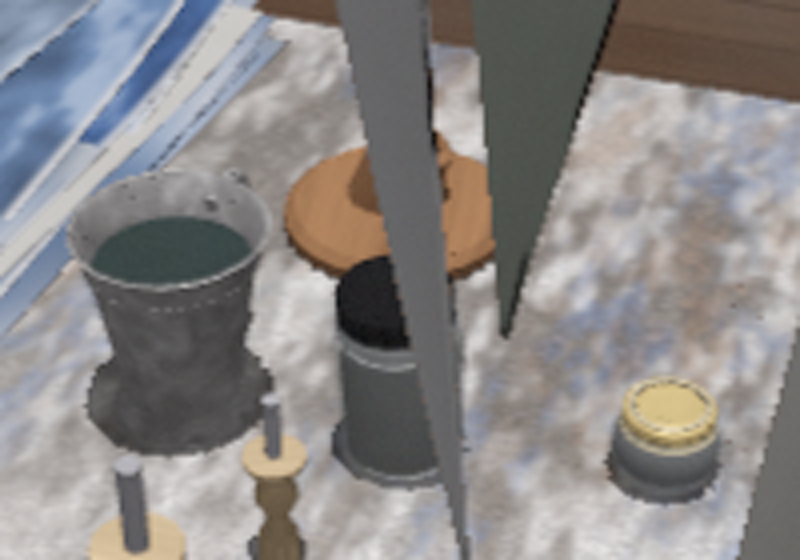

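```bash
python3 - <<'E'
from h import *
np.set_printoptions(precision=4,suppress=True)
t=cv2.imread("pics/top0.png");s=cv2.imread("pics/side0.png")
def blobs(im,m,n,amin=60):
    k,l,st,c=cv2.connectedComponentsWithStats(m.astype(np.uint8))
    for i in range(1,k):
        if st[i,4]>amin: print(n,st[i],c[i].round(1))
for n,im in(("top",t),("side",s)):
    h=cv2.cvtColor(im,cv2.COLOR_BGR2HSV).astype(int)
    blobs(im,(h[...,0]>10)&(h[...,0]<25)&(h[...,1]>90)&(h[...,2]>(95 if n=="top" else 150)),n+" tan",40)
    blobs(im,h[...,2]<(22 if n=="top" else 30),n+" blk",80)
    blobs(im,(h[...,0]<16)&(h[...,1]>110)&(h[...,2]>40),n+" wood",800)
P=dict(pin=((262.2,285.8),(178.5,205.5),.144),coll=((264.5,307),(184.2,211.8),.104),knob=((332.7,375.5),(161.2,291.5),.045))
for k,(a,b,z) in P.items(): print(k,tri(a,b),onz("side",*a,z),onz("top",*b,z))
E
```

```text
top tan [ 378  182   60   34 1010] [403.9 197. ]
top tan [   9  198   41   69 1303] [ 29.1 229.8]
top tan [405 203  19  22 141] [411.3 213. ]
top tan [ 381  215   63   32 1083] [411.7 232.2]
top tan [ 24 265  17  16  85] [ 31.2 271.6]
top tan [ 43 267  14  16  88] [ 49.2 273.3]
top tan [ 59 279   5  17  48] [ 60.5 288.5]
top tan [  7 301  16   5  58] [ 13.9 302.9]
top tan [313 309  19  19 285] [322.1 317.8]
top blk [   7    0   58   70 1377] [42.1 26.2]
top blk [  2  24  17  20 101] [ 9.5 34.2]
top blk [99 35  7 28 91] [102.3  47.9]
top blk [ 24  77  41  31 467] [49.5 90.1]
top wood [ 376  181   70   68 3218] [410.3 214.8]
top wood [   9  198   43   85 1608] [ 29.7 234.1]
side tan [143 156  43  26 393] [162.8 169.3]
side tan [  0 179  25  15 266] [  9.8 186. ]
side tan [107 200  23  11 102] [118.6 204.9]
side tan [302 207  24  30 429] [313.1 223.1]
side tan [340 207  13  30 265] [346.1 221.8]
side tan [ 62 210  58  36 805] [ 90.2 227.3]
side tan [ 12 243  66  43 997] [ 43.9 263.7]
side tan [ 156  432   40   48 1118] [179.6 454.7]
side tan [ 252  433   56   47 1920] [280.1 458.7]
side
[... 169 characters left out ...]
 [121.  149.4]
side blk [128 166  21  17 186] [137.1 172.7]
side blk [466 245  21  34 135] [473.5 257.8]
side blk [  0 265  13  27 165] [  4.7 280.4]
side blk [456 276  70  51 278] [476.3 296. ]
side blk [324 373  18  13  84] [333.9 379.5]
side wood [   0  362   47  118 2605] [ 16.  438.6]
side wood [ 252  433   57   47 1393] [280.6 459.2]
pin (array([0.5862, 0.2079, 0.1412]), np.float64(0.0013507546306451537)) [0.5854 0.2105 0.144 ] [0.5849 0.207  0.144 ]
coll (array([0.5863, 0.2084, 0.0998]), np.float64(0.001511526770026785)) [0.5849 0.2121 0.104 ] [0.5846 0.2072 0.104 ]
knob (array([0.468 , 0.2493, 0.0428]), np.float64(0.00013900596730976897)) [0.4676 0.2509 0.045 ] [0.4678 0.2488 0.045 ]
```

```bash
python3 - <<'E'
from h import *
t=cv2.imread("pics/top0.png");s=cv2.imread("pics/side0.png")
c=cv2.convertScaleAbs(t[175:255,370:450],alpha=1.7);cv2.imwrite("pics/foot_t.png",cv2.resize(c,None,fx=7.5,fy=7.5,interpolation=cv2.INTER_CUBIC))
c=cv2.convertScaleAbs(s[165:245,295:375],alpha=1.2);cv2.imwrite("pics/foot_s.png",cv2.resize(c,None,fx=7.5,fy=7.5,interpolation=cv2.INTER_CUBIC))
E
```

```text
(no output)
```

View pics/foot_t.png

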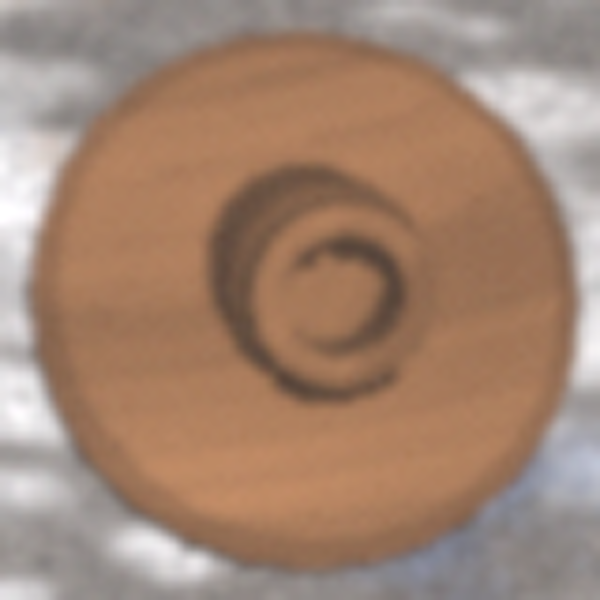

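View pics/foot_s.png

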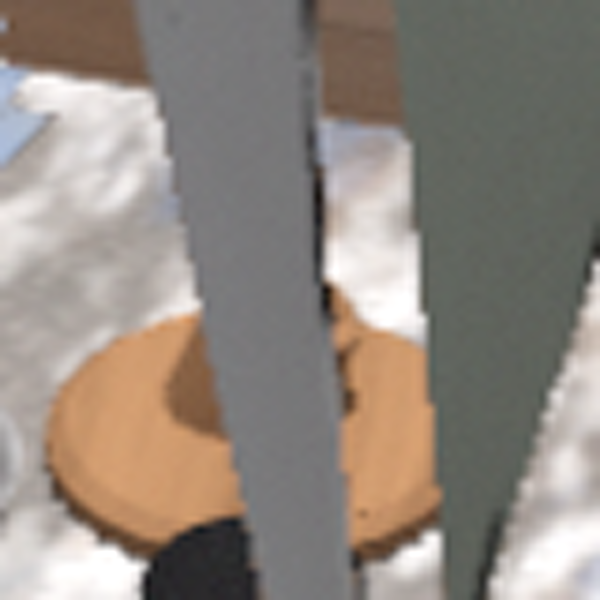

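```bash
python3 - <<'E'
from h import *
np.set_printoptions(precision=4,suppress=True)
m=onz("top",415.6,214.6,.053)
for u,v,z in((410.5,215,.01),(410.5,215,.015),(410.5,215,.0),(409.7,209.3,.02)):
    f=onz("top",u,v,z);d=(m-f)[:2];print(z,f,d,np.hypot(*d),np.degrees(np.arctan2(d[1],d[0])))
print("mouth",m)
t=cv2.imread("pics/top0.png");h=cv2.cvtColor(t,cv2.COLOR_BGR2HSV).astype(int)
w=((h[...,0]<16)&(h[...,1]>90)&(h[...,2]>40)).astype(np.uint8);w[:,:370]=0;w[:,455:]=0;w[:170]=0;w[260:]=0
c=max(cv2.findContours(w,0,1)[0],key=cv2.contourArea);print(cv2.fitEllipse(c))
# obstacles & misc
for n,u,v,z in(("pot rim","306","172",.106),("jar lid",308,241,.095),("ink",322,318,.04)):
    print(n,onz("top",float(u),float(v),z))
E
```

```text
0.01 [ 0.6085 -0.1518  0.01  ] [-0.0089 -0.0019] 0.009086265502649833 -167.93847810129125
0.015 [ 0.6073 -0.151   0.015 ] [-0.0078 -0.0026] 0.008189285158798756 -161.25129189872624
0.0 [ 0.6107 -0.1532  0.    ] [-0.0111 -0.0004] 0.01115590026493167 -177.78237461581628
0.02 [ 0.6159 -0.149   0.02  ] [-0.0163 -0.0046] 0.01696936122814326 -164.14374652836997
mouth [ 0.5996 -0.1537  0.053 ]
((410.0808410644531, 214.6380615234375), (68.9426040649414, 70.75314331054688), 123.84030151367188)
pot rim [0.6511 0.023  0.106 ]
jar lid [0.5451 0.0174 0.095 ]
ink [ 0.432  -0.0066  0.04  ]
```

```bash
python3 - <<'E'
from h import *
m=np.array([.5996,-.1537,.053]);pm=proj("top",m)
for az in range(-180,-140,5):
    a=np.radians(az);d=np.array([np.cos(a),np.sin(a)])
    r=np.r_[m[:2]-.0143*d,.02];pr=proj("top",r);e=(pm-pr)*7.5
    f=np.r_[m[:2]-.010*d,0.006];pf=proj("top",f)
    print(az,e.round(1),np.degrees(np.arctan2(e[1],e[0])).round(1),"root",((pr-[370,175])*7.5).round(0),"foot z.006",((pf-[370,175])*7.5).round(0))
# vise features: gores on left?
t=cv2.imread("pics/top0.png")
E
```

```text
-180 [23.3 30.4] 52.5 root [319. 267.] foot z.006 [310. 299.]
-175 [28.9 30.3] 46.3 root [313. 267.] foot z.006 [306. 299.]
-170 [34.5 29.7] 40.7 root [308. 267.] foot z.006 [302. 300.]
-165 [40.  28.6] 35.6 root [302. 268.] foot z.006 [298. 300.]
-160 [45.3 27.1] 30.9 root [297. 270.] foot z.006 [295. 301.]
-155 [50.5 25.1] 26.4 root [292. 272.] foot z.006 [291. 303.]
-150 [55.5 22.7] 22.3 root [287. 274.] foot z.006 [288. 305.]
-145 [60.2 19.9] 18.3 root [282. 277.] foot z.006 [284. 306.]
```

```bash
python3 - <<'E'
from h import *
np.set_printoptions(precision=3,suppress=True)
for b in((72,302),(80,74),(50,130)):
    for a in((224,228),(347,318),(357,254),(395,400),(545,375),(622,420),(130,320),(220,400)):
        p,e=tri(a,b)
        if e<.02: print(a,b,p,e)
t=cv2.imread("pics/top0.png");c=cv2.convertScaleAbs(t[0:480,0:160],alpha=2);cv2.imwrite("pics/left.png",cv2.resize(c,(200,600)))
# limits of top fov
for z in(.2,.3,.4,.5): print(z,onz("top",0,240,z),onz("side",320,470,z))
c=cv2.convertScaleAbs(t[50:330,0:120],alpha=2);cv2.imwrite("pics/left.png",cv2.resize(c,None,fx=2.1,fy=2.1))
E
```

```text
(347, 318) (72, 302) [0.433 0.313 0.234] 0.004074081331116181
(357, 254) (72, 302) [0.43  0.287 0.3  ] 0.0005181068297249748
(130, 320) (50, 130) [0.668 0.374 0.211] 0.008446053628806743
0.2 [0.519 0.432 0.2  ] [0.409 0.458 0.2  ]
0.3 [0.502 0.38  0.3  ] [0.389 0.506 0.3  ]
0.4 [0.485 0.327 0.4  ] [0.37  0.554 0.4  ]
0.5 [0.468 0.275 0.5  ] [0.351 0.602 0.5  ]
```

View pics/left.png

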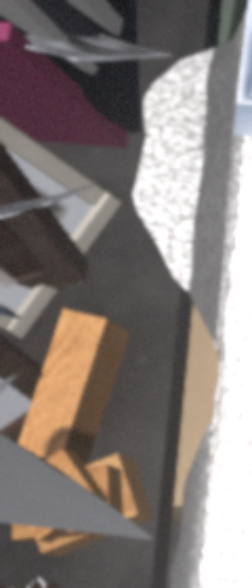

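```bash
python3 - <<'E'
from h import *
np.set_printoptions(precision=3,suppress=True)
for b in((72,304),(81,76),(49,139)):
    for a in((224,228),(347,318),(357,254),(395,400),(545,375),(622,420),(130,320),(220,400)):
        p,e=tri(a,b);print(a,b,p,round(e,3))
s=cv2.imread("pics/side0.png");c=s[290:480,0:250];cv2.imwrite("pics/sl.png",cv2.resize(c,None,fx=3,fy=3))
E
```

```text
(224, 228) (72, 304) [0.486 0.31  0.325] 0.134
(347, 318) (72, 304) [0.431 0.313 0.234] 0.002
(357, 254) (72, 304) [0.429 0.287 0.3  ] 0.002
(395, 400) (72, 304) [0.402 0.341 0.161] 0.07
(545, 375) (72, 304) [0.338 0.326 0.261] 0.191
(622, 420) (72, 304) [0.314 0.346 0.276] 0.25
(130, 320) (72, 304) [0.514 0.371 0.261] 0.209
(220, 400) (72, 304) [0.492 0.377 0.142] 0.117
(224, 228) (81, 76) [0.645 0.277 0.308] 0.119
(347, 318) (81, 76) [0.56  0.302 0.295] 0.285
(357, 254) (81, 76) [0.549 0.273 0.346] 0.259
(395, 400) (81, 76) [0.527 0.341 0.291] 0.365
(545, 375) (81, 76) [0.457 0.34  0.41 ] 0.431
(622, 420) (81, 76) [0.442 0.363 0.445] 0.469
(130, 320) (81, 76) [0.738 0.342 0.17 ] 0.065
(220, 400) (81, 76) [0.678 0.358 0.122] 0.212
(224, 228) (49, 139) [0.592 0.312 0.324] 0.056
(347, 318) (49, 139) [0.523 0.33  0.29 ] 0.208
(357, 254) (49, 139) [0.514 0.302 0.343] 0.188
(395, 400) (49, 139) [0.495 0.365 0.268] 0.282
(545, 375) (49, 139) [0.431 0.359 0.379] 0.358
(622, 420) (49, 139) [0.416 0.381 0.408] 0.399
(130, 320) (49, 139) [0.66  0.375 0.214] 0.002
(220, 400) (49, 139) [0.617 0.388 0.145] 0.124
```

View pics/sl.png

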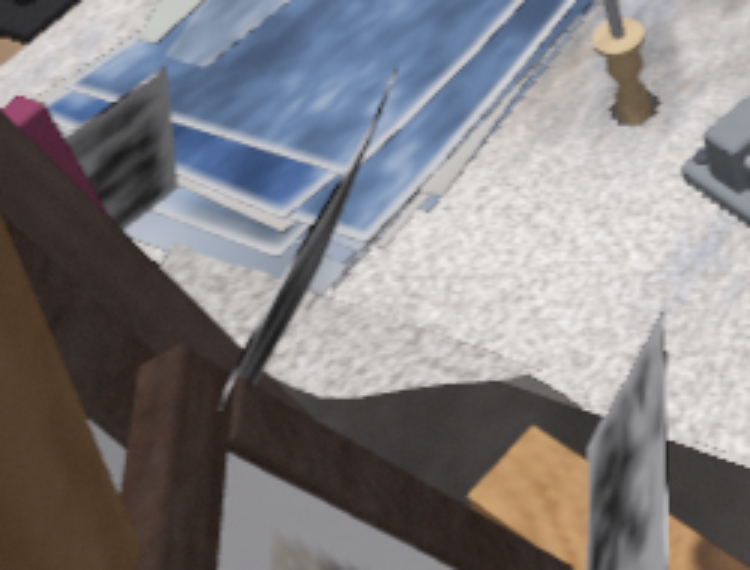

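```bash
python3 - <<'E'
from h import *
np.set_printoptions(precision=1,suppress=True)
for p in((.431,.313,.234),(.429,.287,.3)):
    for dz in(0,.1,.2,.3):
        q=np.array(p)+[0,0,dz];print(p,dz,proj("side",q),proj("top",q))
t=get_image("top")[...,::-1].copy();s=get_image("side")[...,::-1].copy()
print(t[290,20],t[285,50],s[100,310],s[100,390],s[200,335],s[150,380],s[100,205],s[100,600],s[200,460])
E
```

```text
(0.431, 0.313, 0.234) 0 [346.6 317.8] [ 71.8 304.9]
(0.431, 0.313, 0.234) 0.1 [348.4 241.5] [ 36.8 298.1]
(0.431, 0.313, 0.234) 0.2 [350.8 141. ] [ -9.8 289.1]
(0.431, 0.313, 0.234) 0.3 [354.1   2.7] [-74.8 276.6]
(0.429, 0.287, 0.3) 0 [357.5 254. ] [ 71.8 302.9]
(0.429, 0.287, 0.3) 0.1 [360.9 164.7] [ 33.1 295.1]
(0.429, 0.287, 0.3) 0.2 [365.5  45.4] [-19.9 284.4]
(0.429, 0.287, 0.3) 0.3 [ 372.  -121.8] [-97.  268.8]
[62 61 60] [40 56 76] [103 102 102] [79 86 82] [100  99  99] [82 87 85] [91 77 66] [108 106 107] [104 106 108]
```

```bash
python3 -m creep '[{"xyz":[0,-40,0],"spin":0,"grip":85},{"xyz":[0,-90,0],"spin":0,"grip":85},{"xyz":[0,-145,0],"spin":0,"grip":85},{"xyz":[0,-194,0],"spin":0,"grip":85},{"xyz":[-40,-214,0],"spin":-6,"grip":85},{"xyz":[-85,-235,0],"spin":-13,"grip":85},{"xyz":[-130,-256,0],"spin":-20,"grip":85},{"xyz":[-175,-278,0],"spin":-27,"grip":85},{"xyz":[-215,-297,0],"spin":-33,"grip":85},{"xyz":[-247,-312,0],"spin":-38,"grip":85}]' 40; python3 - <<'E'
from h import *
s=read_state();print(s["tcp_pos"],s["orientation"],s["time"],s["force"])
for n in("side","top"): cv2.imwrite(f"pics/{n}1.png",get_image(n)[:,:,::-1])
E
```

```text
time: 1.45
tcp_pos: [0.3193, 0.1684, 0.2314]
orientation: [[-0.943, -0.332, 0.0], [-0.332, 0.943, 0.0], [-0.0, 0.0, -1.0]]
force: [0.2, 0.6, 0.1]
width: 0.0852
[0.31929435 0.16839661 0.2313834 ] [[-9.43387635e-01 -3.31692019e-01  4.17959180e-04]
 [-3.31691938e-01  9.43387722e-01  2.53013250e-04]
 [-4.78220035e-04  1.00055882e-04 -9.99999881e-01]] 1.45 [0.20740177 0.58602461 0.07348603]
```

View pics/side1.png

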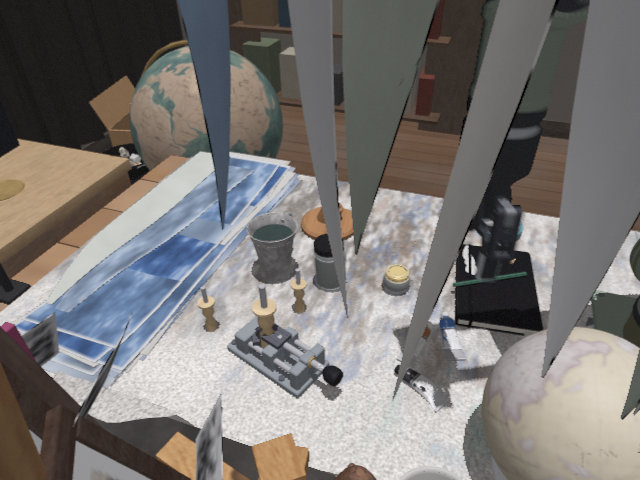

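View pics/top1.png

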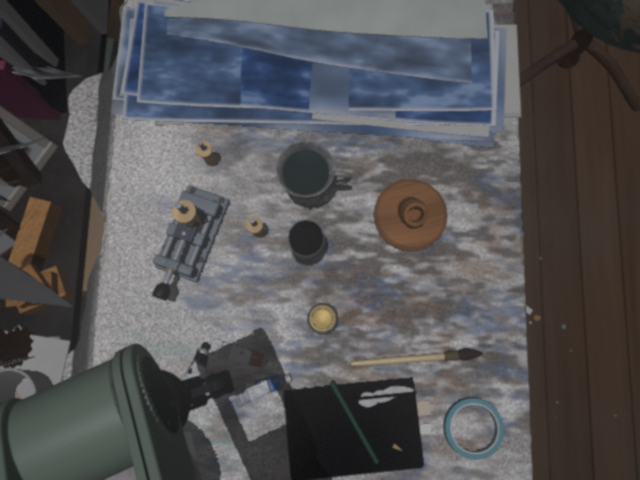

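```bash
python3 -m creep '[{"xyz":[-10,2,25],"spin":0,"grip":85},{"xyz":[-30,5,55],"spin":0,"grip":85},{"xyz":[-55,9,85],"spin":0,"grip":85},{"xyz":[-80,13,110],"spin":0,"grip":85},{"xyz":[-105,17,130],"spin":0,"grip":85},{"xyz":[-130,21,130],"spin":0,"grip":85},{"xyz":[-150,24,130],"spin":0,"grip":85},{"xyz":[-167,26.6,130],"spin":0,"grip":85},{"xyz":[-167,26.6,130],"spin":0,"grip":85},{"xyz":[-167,26.6,130],"spin":0,"grip":85}]' 40; python3 - <<'E'
from h import *
s=read_state();print(s["tcp_pos"],s["time"],s["force"],s["tau"],s["joint_pos"])
for n in("side","top"): cv2.imwrite(f"pics/{n}2.png",get_image(n)[:,:,::-1])
E
```

```text
time: 2.8
tcp_pos: [0.4659, 0.25, 0.1011]
orientation: [[-0.944, -0.33, -0.001], [-0.33, 0.944, -0.001], [0.002, -0.0, -1.0]]
force: [0.4, -0.1, 0.2]
width: 0.0855
[0.46593784 0.25003171 0.10109031] 2.8 [ 0.39769286 -0.1104834   0.23392297] [ 4.77394962e-02 -3.94715273e+01 -1.93888307e+01  4.43412631e-03
 -3.71857686e-02  5.91284028e-03] [ 2.69656791e+01  2.10928946e+01  1.06264218e+02  1.47485583e-02
  5.27307863e+01 -8.23319568e+01]
```

View pics/side2.png

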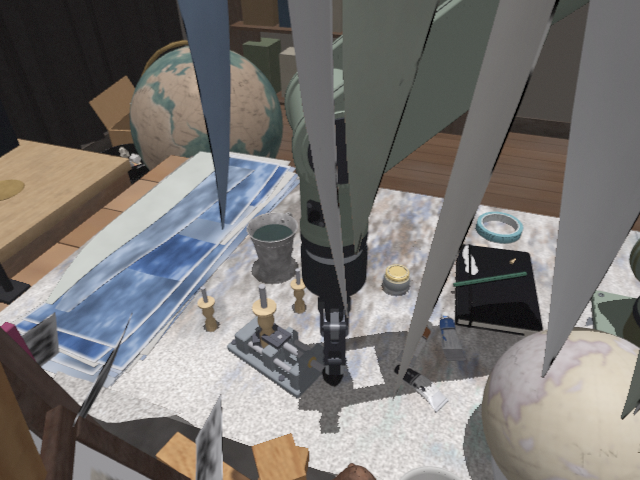

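View pics/top2.png

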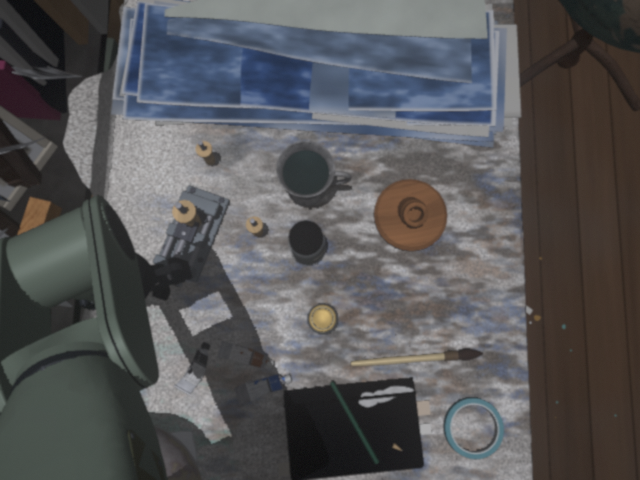

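```bash
python3 -m creep '[{"xyz":[-1,-1,15],"spin":0,"grip":85},{"xyz":[-1.5,-1.5,35],"spin":0,"grip":85},{"xyz":[-1.5,-1.5,55],"spin":0,"grip":85},{"xyz":[-1.5,-1.5,67],"spin":0,"grip":85},{"xyz":[-1.5,-1.5,73],"spin":0,"grip":85},{"xyz":[-1.5,-1.5,73],"spin":0,"grip":60},{"xyz":[-1.5,-1.5,73],"spin":0,"grip":35},{"xyz":[-1.5,-1.5,73],"spin":0,"grip":10},{"xyz":[-1.5,-1.5,73],"spin":0,"grip":10},{"xyz":[-1.5,-1.5,73],"spin":0,"grip":10}]' 40; python3 - <<'E'
from h import *
cv2.imwrite("pics/side3.png",get_image("side")[200:440,200:520,::-1].repeat(2,0).repeat(2,1))
E
```

```text
time: 4.15
tcp_pos: [0.4695, 0.2492, 0.029]
orientation: [[-0.944, -0.33, 0.001], [-0.33, 0.944, 0.001], [-0.001, 0.0, -1.0]]
force: [-1.4, -2.1, 6.0]
width: 0.027
```

View pics/side3.png

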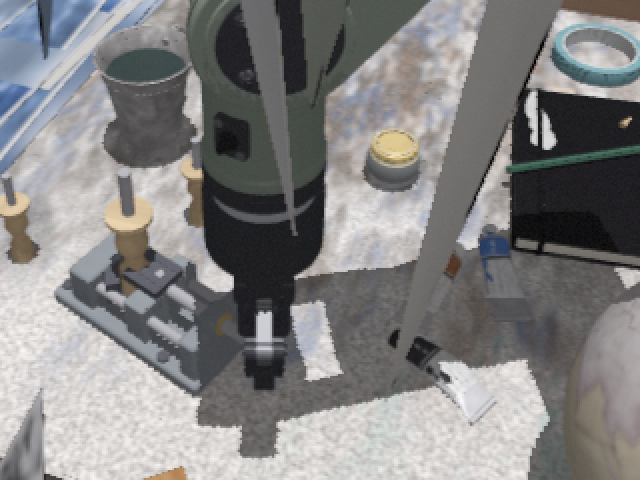

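```bash
python3 -m creep '[{"xyz":[0,0,0],"spin":0,"grip":5},{"xyz":[2,0,0],"spin":0,"grip":5},{"xyz":[5,0,0],"spin":0,"grip":5},{"xyz":[9,0,0],"spin":0,"grip":5},{"xyz":[13,0,0],"spin":0,"grip":5},{"xyz":[17,0,0],"spin":0,"grip":5},{"xyz":[21,0,0],"spin":0,"grip":5},{"xyz":[24,0,0],"spin":0,"grip":5},{"xyz":[26,0,0],"spin":0,"grip":5},{"xyz":[26,0,0],"spin":0,"grip":5}]' 40; python3 - <<'E'
from h import *
cv2.imwrite("pics/side4.png",get_image("side")[240:440,200:400,::-1].repeat(3,0).repeat(3,1))
E
```

```text
time: 5.45
tcp_pos: [0.4561, 0.2531, 0.0297]
orientation: [[-0.945, -0.325, 0.026], [-0.324, 0.946, 0.024], [-0.032, 0.014, -0.999]]
force: [17.0, 39.0, -25.1]
width: 0.0269
```

View pics/side4.png

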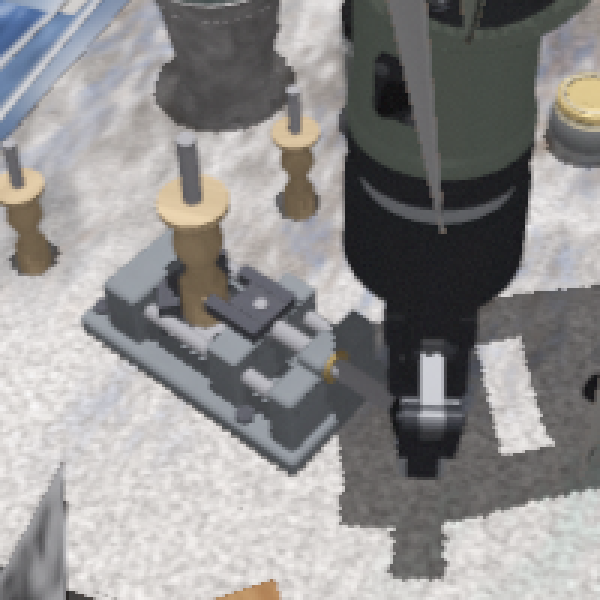

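```bash
python3 -m creep '[{"xyz":[-1,3,0],"spin":0,"grip":5},{"xyz":[-2,6,0],"spin":0,"grip":5},{"xyz":[-3,9,0],"spin":0,"grip":5},{"xyz":[-4.5,12,0],"spin":0,"grip":5},{"xyz":[-5.5,14,0],"spin":0,"grip":5},{"xyz":[-6.5,16,0],"spin":0,"grip":5},{"xyz":[-6.5,16,0],"spin":0,"grip":5},{"xyz":[-6.5,16,0],"spin":0,"grip":5},{"xyz":[-6.5,16,0],"spin":0,"grip":5},{"xyz":[-6.5,16,0],"spin":0,"grip":5}]' 40; python3 - <<'E'
from h import *
cv2.imwrite("pics/side5.png",get_image("side")[240:440,200:400,::-1].repeat(3,0).repeat(3,1))
E
```

```text
time: 6.75
tcp_pos: [0.4458, 0.257, 0.0292]
orientation: [[-0.944, -0.329, 0.001], [-0.329, 0.944, -0.001], [-0.001, -0.001, -1.0]]
force: [2.5, -4.5, 9.7]
width: 0.0266
```

View pics/side5.png

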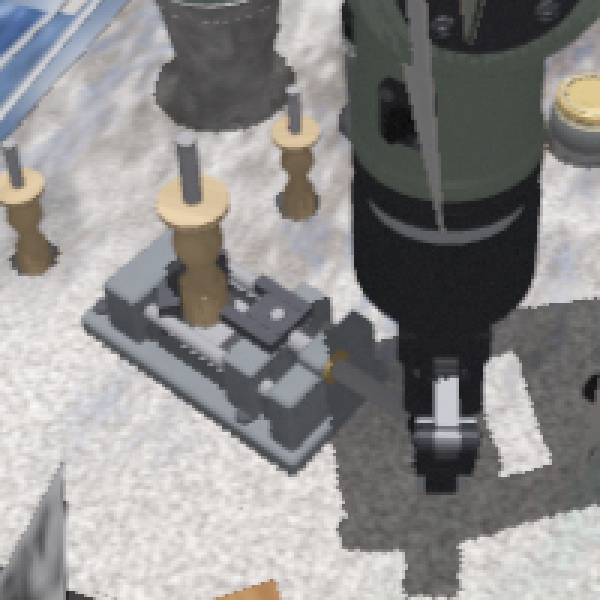

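```bash
python3 -m creep '[{"xyz":[0,0,0],"spin":0,"grip":50},{"xyz":[0,0,0],"spin":0,"grip":85},{"xyz":[0,0,0],"spin":0,"grip":85},{"xyz":[0,0,0],"spin":0,"grip":85},{"xyz":[0,0,-20],"spin":0,"grip":85},{"xyz":[0,0,-50],"spin":0,"grip":85},{"xyz":[0,0,-85],"spin":0,"grip":85},{"xyz":[0,0,-120],"spin":0,"grip":85},{"xyz":[0,0,-145],"spin":0,"grip":60},{"xyz":[0,0,-160],"spin":0,"grip":50}]' 25
python3 -m creep '[{"xyz":[-10,-8,0],"spin":4,"grip":50},{"xyz":[-25,-20,0],"spin":9,"grip":50},{"xyz":[-45,-36,0],"spin":16,"grip":50},{"xyz":[-65,-52,0],"spin":23,"grip":50},{"xyz":[-85,-68,0],"spin":29,"grip":50},{"xyz":[-105,-84,0],"spin":35,"grip":50},{"xyz":[-116.8,-93.4,0],"spin":38.5,"grip":50},{"xyz":[-116.8,-93.4,0],"spin":38.5,"grip":50},{"xyz":[-116.8,-93.4,0],"spin":38.5,"grip":50},{"xyz":[-116.8,-93.4,0],"spin":38.5,"grip":50}]' 25
python3 - <<'E'
from h import *
s=get_image("side")
cv2.imwrite("pics/side6.png",s[200:400,180:380,::-1].repeat(3,0).repeat(3,1))
t=get_image("top");cv2.imwrite("pics/top6.png",cv2.convertScaleAbs(t[130:330,130:330,::-1],alpha=1.7).repeat(3,0).repeat(3,1))
E
```

```text
time: 8.05
tcp_pos: [0.4456, 0.258, 0.1895]
orientation: [[-0.944, -0.33, 0.001], [-0.33, 0.944, 0.001], [-0.002, 0.0, -1.0]]
force: [-0.0, 0.9, 0.2]
width: 0.051
time: 9.3
tcp_pos: [0.5858, 0.2085, 0.1883]
orientation: [[-0.945, 0.328, -0.001], [0.328, 0.945, 0.0], [0.001, -0.0, -1.0]]
force: [-0.6, -0.2, -0.0]
width: 0.0503
```

View pics/side6.png

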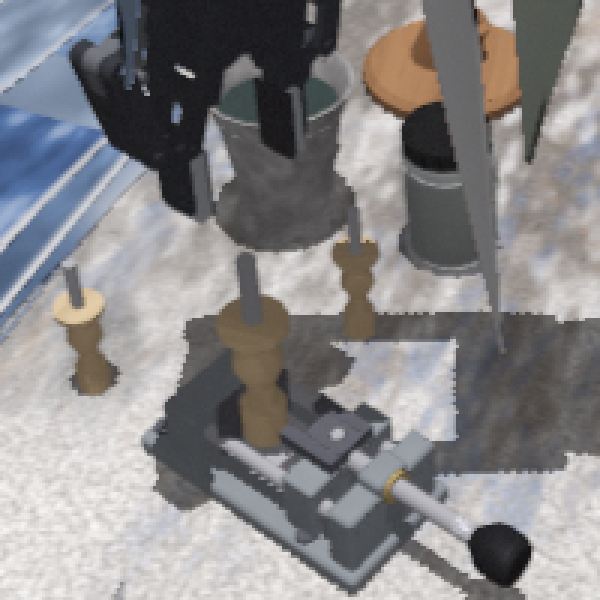

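View pics/top6.png

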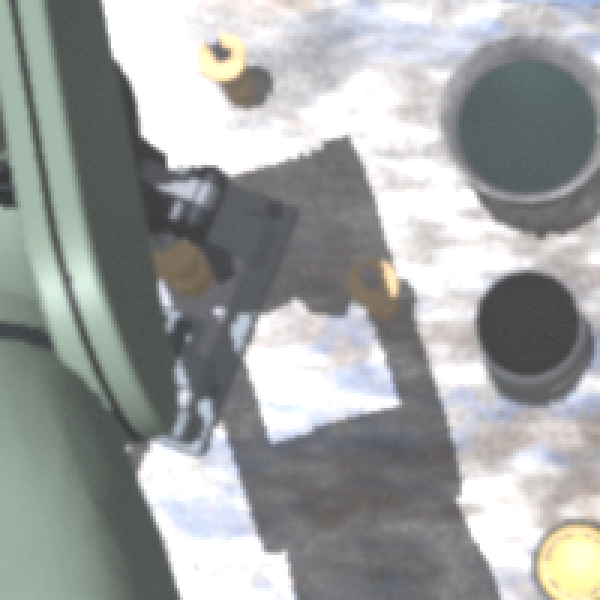

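```bash
python3 -m creep '[{"xyz":[0,0,15],"spin":0,"grip":40},{"xyz":[0,0,35],"spin":0,"grip":40},{"xyz":[0,0,55],"spin":0,"grip":40},{"xyz":[0,0,70],"spin":0,"grip":40},{"xyz":[0,0,78],"spin":0,"grip":40},{"xyz":[0,0,78],"spin":0,"grip":25},{"xyz":[0,0,78],"spin":0,"grip":15},{"xyz":[0,0,78],"spin":0,"grip":5},{"xyz":[0,0,78],"spin":0,"grip":2},{"xyz":[0,0,78],"spin":0,"grip":2}]' 25
python3 - <<'E'
from h import *
s=get_image("side")
cv2.imwrite("pics/side7.png",s[200:400,180:380,::-1].repeat(3,0).repeat(3,1))
E
```

```text
time: 10.65
tcp_pos: [0.587, 0.2084, 0.1111]
orientation: [[-0.944, 0.329, 0.002], [0.329, 0.944, 0.001], [-0.001, 0.001, -1.0]]
force: [-0.9, 0.2, 3.2]
width: 0.0094
```

View pics/side7.png

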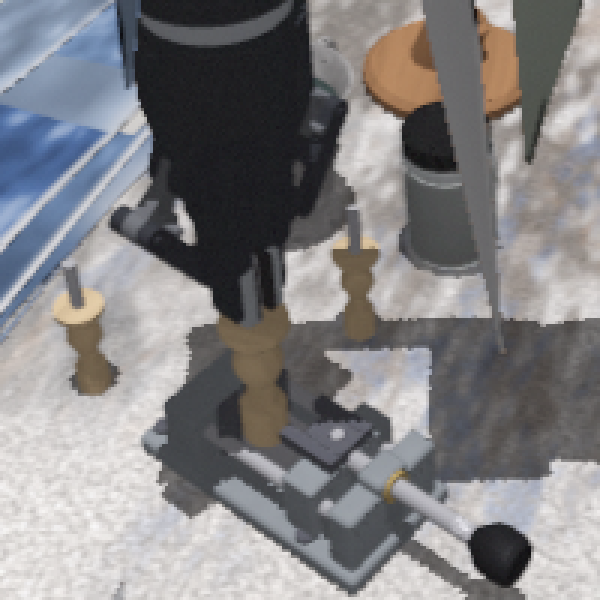

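```bash
python3 - <<'E'
from h import *
np.set_printoptions(precision=4,suppress=True)
S=lambda x,y:(190+x/4,260+y/4); T=lambda x,y:(140+x/3.3,130+y/3.3)
print("lip",tri(S(361,307),T(144,341)))
print("blk +x+y?",tri(S(183,300),T(143,203)))
print("blk -x+y?",tri(S(225,325),T(130,235)))
print("front blk +y",tri(S(405,450),T(50,440)))
s=cv2.imread("pics/side0.png")[280:360,220:310];cv2.imwrite("pics/z1.png",cv2.resize(s,None,fx=8,fy=7.4,interpolation=cv2.INTER_CUBIC))
t=cv2.imread("pics/top0.png")[180:285,155:235];cv2.imwrite("pics/z2.png",cv2.convertScaleAbs(cv2.resize(t,None,fx=5.7,fy=5.7,interpolation=cv2.INTER_CUBIC),alpha=1.7))
E
```

```text
lip (array([0.5609, 0.2172, 0.0544]), np.float64(0.0009629172068024286))
blk +x+y? (array([0.6331, 0.2253, 0.0404]), np.float64(0.0004916930898559557))
blk -x+y? (array([0.6149, 0.2304, 0.0392]), np.float64(0.003513367532486113))
front blk +y (array([0.5186, 0.2636, 0.0434]), np.float64(0.012009790198365419))
```

View pics/z1.png

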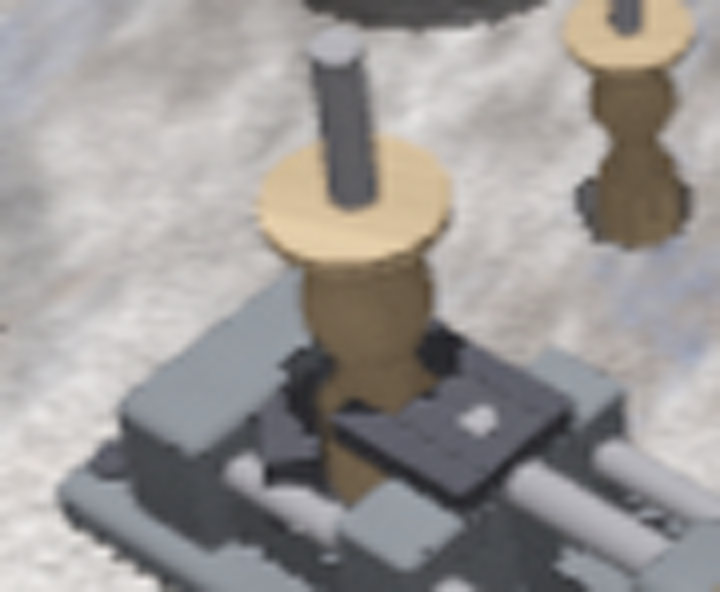

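View pics/z2.png

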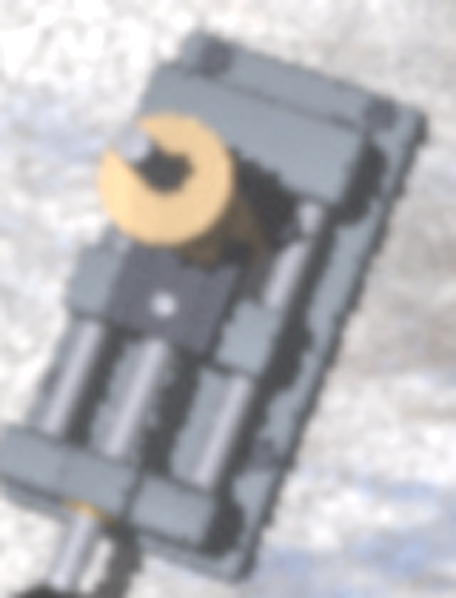

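```bash
python3 -m creep '[{"xyz":[0,0,-5],"spin":0,"grip":2},{"xyz":[0,0,-10],"spin":0,"grip":2},{"xyz":[0,0,-10],"spin":0,"grip":2},{"xyz":[-4,0,-10],"spin":0,"grip":2},{"xyz":[-8,0,-10],"spin":0,"grip":2},{"xyz":[-12,0,-10],"spin":0,"grip":2},{"xyz":[-16,0,-10],"spin":0,"grip":2},{"xyz":[-20,0,-10],"spin":0,"grip":2},{"xyz":[-20,0,-10],"spin":0,"grip":2},{"xyz":[-20,0,-10],"spin":0,"grip":2}]' 25
python3 - <<'E'
from h import *
print(read_state()["wrist_torque"])
s=get_image("side")
cv2.imwrite("pics/side8.png",s[200:400,180:380,::-1].repeat(3,0).repeat(3,1))
E
```

```text
time: 11.95
tcp_pos: [0.6055, 0.2015, 0.1202]
orientation: [[-0.944, 0.329, 0.0], [0.329, 0.944, -0.0], [-0.0, 0.0, -1.0]]
force: [-1.4, 2.0, -1.7]
width: 0.0094
[ 0.43549399  0.34220193 -0.07439927]
```

View pics/side8.png

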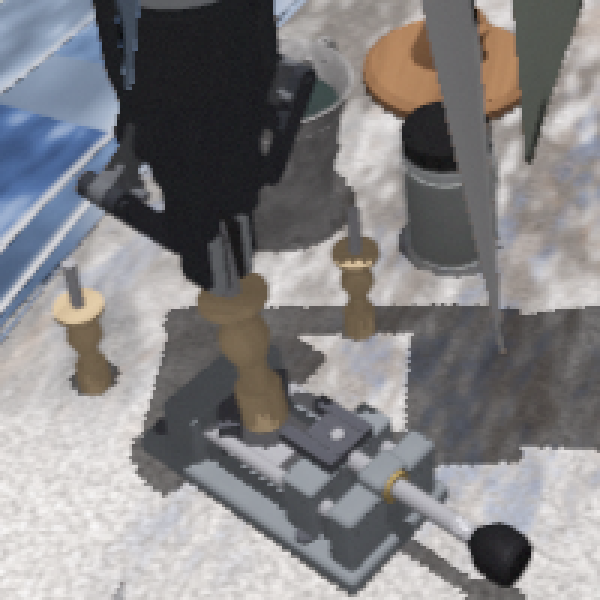

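```bash
python3 -m creep '[{"xyz":[-4,0,0],"spin":0,"grip":2},{"xyz":[-8,0,0],"spin":0,"grip":2},{"xyz":[-12,0,0],"spin":0,"grip":2},{"xyz":[-16,0,0],"spin":0,"grip":2},{"xyz":[-20,0,0],"spin":0,"grip":2},{"xyz":[-22,0,0],"spin":0,"grip":2},{"xyz":[-22,0,0],"spin":0,"grip":2},{"xyz":[-22,0,0],"spin":0,"grip":2},{"xyz":[-22,0,0],"spin":0,"grip":2},{"xyz":[-22,0,0],"spin":0,"grip":2}]' 25
python3 - <<'E'
from h import *
print(read_state()["wrist_torque"])
s=get_image("side")
cv2.imwrite("pics/side9.png",s[200:400,180:380,::-1].repeat(3,0).repeat(3,1))
E
```

```text
time: 13.25
tcp_pos: [0.6263, 0.1943, 0.1204]
orientation: [[-0.944, 0.329, 0.001], [0.329, 0.944, -0.0], [-0.001, 0.0, -1.0]]
force: [-1.0, 1.9, -1.9]
width: 0.0094
[ 0.30365096  0.28289848 -0.04013846]
```

View pics/side9.png

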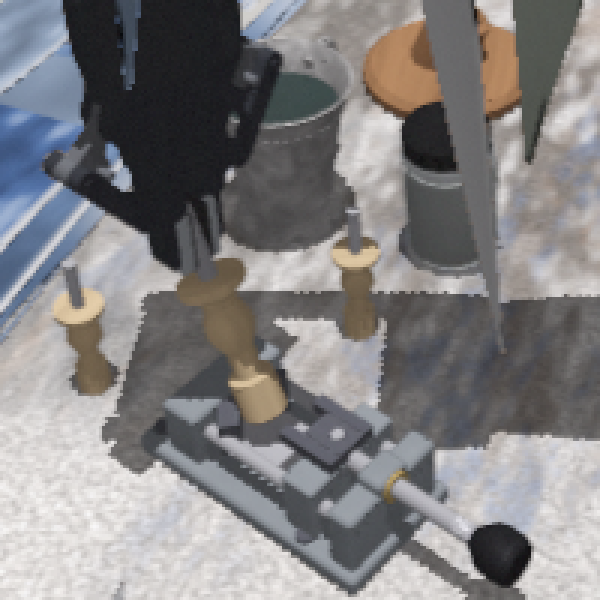

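```bash
cat >> h.py <<'E'
def onplane(n,u,v,P,N):
    C,d=ray(n,u,v);return C+d*(((P-C)@N)/(d@N))
E
python3 - <<'E'
from h import *
np.set_printoptions(precision=4,suppress=True)
P=np.array([.6263,.1943,.1394]);N=np.array([.329,.944,0]);N/=np.linalg.norm(N);xv=np.array([.944,-.329,0])
pts=[]
for u,v in((205,255),(211,280),(229,315),(244,360),(262,397),(266,410)):
    q=onplane("side",180+u/3,200+v/3,P,N);r=q-P;pts.append((r@xv,r[2]));print(pts[-1])
a=np.array(pts)[1:];k=np.polyfit(a[:,1],a[:,0],1);print(np.degrees(np.arctan(k)))
E
```

```text
(np.float64(-0.011489159679346555), np.float64(-0.01360114040615415))
(np.float64(-0.013338771659954068), np.float64(-0.029178999305210035))
(np.float64(-0.023406996804435504), np.float64(-0.04707794298649662))
(np.float64(-0.030357827974670192), np.float64(-0.07459534364920276))
(np.float64(-0.040648651299604814), np.float64(-0.09497113525305281))
(np.float64(-0.04252223386467371), np.float64(-0.10347744530114847))
[20.9883 -0.1865]
```

```bash
python3 -m creep '[{"xyz":[0,0,-4],"spin":0,"grip":2},{"xyz":[0,0,-12],"spin":0,"grip":2},{"xyz":[0,0,-22],"spin":0,"grip":2},{"xyz":[0,0,-34],"spin":0,"grip":2},{"xyz":[0,0,-48],"spin":0,"grip":2},{"xyz":[0,0,-60],"spin":0,"grip":2},{"xyz":[0,0,-70],"spin":0,"grip":2},{"xyz":[0,0,-75],"spin":0,"grip":2},{"xyz":[0,0,-75],"spin":0,"grip":2},{"xyz":[0,0,-75],"spin":0,"grip":2}]' 30
python3 - <<'E'
from h import *
s=get_image("side")[...,::-1];t=get_image("top")[...,::-1];cv2.imwrite("pics/side10.png",s);cv2.imwrite("pics/top10.png",t)
cv2.imwrite("pics/s10.png",cv2.resize(s[200:360,180:340],None,fx=3.75,fy=3.75,interpolation=cv2.INTER_CUBIC))
cv2.imwrite("pics/t10.png",cv2.convertScaleAbs(cv2.resize(t[130:290,100:260],None,fx=3.75,fy=3.75),alpha=1.7))
E
```

```text
time: 14.55
tcp_pos: [0.6259, 0.1943, 0.1948]
orientation: [[-0.944, 0.329, -0.001], [0.329, 0.944, -0.0], [0.001, -0.001, -1.0]]
force: [0.0, 0.0, -0.8]
width: 0.009
```

View pics/s10.png

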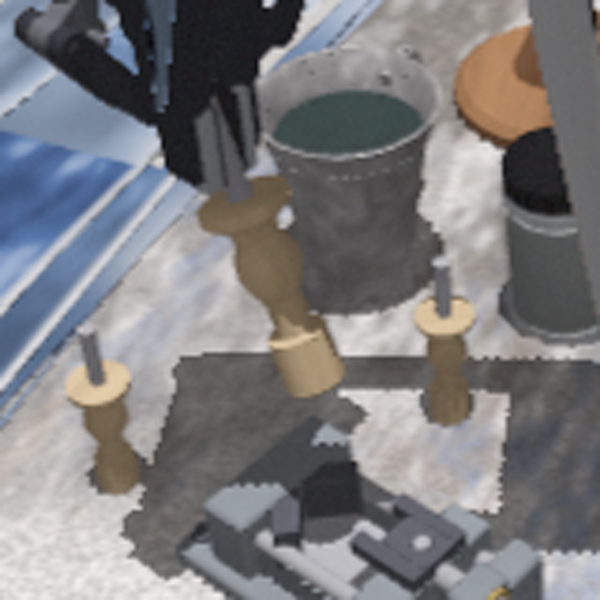

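View pics/t10.png

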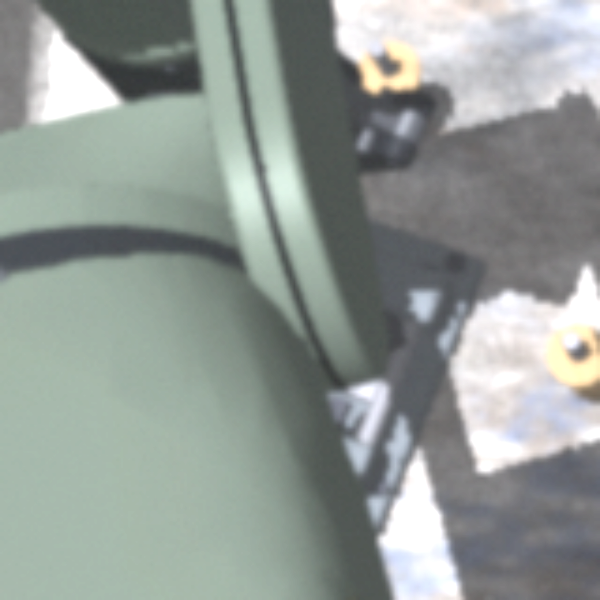

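```bash
cat >> h.py <<'E'
def stemmask(im,seed,r=60):
    h=cv2.cvtColor(im,cv2.COLOR_BGR2HSV).astype(int)
    m=((h[...,0]>11)&(h[...,0]<25)&(h[...,1]>75)&(h[...,2]>50)).astype(np.uint8)
    k,l,st,c=cv2.connectedComponentsWithStats(m);x,y=seed
    i=l[y,x];return (l==i)&(i>0)
def axis2d(m):
    ys,xs=np.nonzero(m);p=np.c_[xs,ys].astype(float);c=p.mean(0);w,v=np.linalg.eigh(np.cov((p-c).T));a=v[:,1]
    if a[1]<0:a=-a
    return c,a,p
E
python3 - <<'E'
from h import *
np.set_printoptions(precision=4,suppress=True)
s=cv2.imread("pics/side10.png");m=stemmask(s,(180+265*100//375,200+260*100//375));print(m.sum())
c,a,p=axis2d(m);print(c,a)
o=s.copy();o[m]=(0,0,255);e=c+a*30;b=c-a*30;cv2.line(o,tuple(b.astype(int)),tuple(e.astype(int)),(0,255,0),1)
cv2.imwrite("pics/m10.png",cv2.resize(o[200:360,180:340],None,fx=3.75,fy=3.75,interpolation=cv2.INTER_NEAREST))
st=read_state();P=st["tcp_pos"]+[0,0,.019];N=np.array([.329,.944,0]);N/=np.linalg.norm(N);xv=np.array([.944,-.329,0])
# along-axis profile midpoints
n=np.array([-a[1],a[0]]);T=(p-c)@a;W=(p-c)@n;Q=[]
for t0 in np.arange(np.floor(T.min())+1,T.max(),2):
    k=abs(T-t0)<1
    mid=(W[k].min()+W[k].max())/2;q=c+a*t0+n*mid;r=onplane("side",*q,P,N)-P;Q.append((r@xv,r[2]));print(t0,round(W[k].max()-W[k].min(),1),round(mid,2),np.array(Q[-1])*1000)
Q=np.array(Q);
for lo in(0,4): k=np.polyfit(Q[lo:,1],Q[lo:,0],1);print(np.degrees(np.arctan(k[0])),k[1]*1000)
E
```

```text
782
[252.968  274.2916] [0.3693 0.9293]
-26.0 19.3 -0.45 [-11.9981 -22.3645]
-24.0 23.8 0.29 [-11.4533 -26.3864]
-22.0 23.8 0.09 [-12.8778 -28.8518]
-20.0 23.8 0.46 [-13.1189 -32.285 ]
-18.0 19.7 -0.84 [-16.9057 -32.8457]
-16.0 13.0 -0.29 [-16.7685 -36.613 ]
-14.0 11.3 0.36 [-16.4406 -40.5639]
-12.0 12.1 0.17 [-17.8839 -43.0682]
-10.0 13.9 -0.02 [-19.3305 -45.5783]
-8.0 15.2 0.07 [-20.1873 -48.5948]
-6.0 16.2 -0.03 [-21.4394 -51.2911]
-4.0 16.5 -0.04 [-22.5057 -54.1573]
-2.0 15.2 0.05 [-23.3737 -57.2076]
0.0 13.9 0.14 [-24.2452 -60.2706]
2.0 12.1 -0.05 [-25.7148 -62.8278]
4.0 8.9 0.41 [-25.8092 -66.6019]
6.0 8.0 -0.24 [-28.2733 -68.3062]
8.0 8.5 -0.16 [-29.1605 -71.4115]
10.0 8.5 -0.35 [-30.6451 -73.9979]
12.0 10.8 -0.35 [-31.7422 -76.9432]
14.0 13.9 -0.26 [-32.6412 -80.0824]
16.0 11.3 -1.75 [-36.8762 -80.1888]
18.0 14.9 -0.18 [-34.653  -86.2145]
20.0 14.3 -0.09 [-35.5636 -89.3922]
22.0 14.9 -0.0 [-36.4781 -92.5834]
24.0 14.9 -0.19 [-37.9912 -95.2297]
26.0 15.2 -0.2 [-39.1162 -98.2526]
28.0 14.3 -0.29 [ -40.435 -101.106]
30.0 13.9 0.26 [ -40.378 -105.29 ]
32.0 8.5 0.54 [ -40.9185 -108.928 ]
20.288850376153565 -2.622475301791053
20.052593756770477 -3.015508260659263
```

View pics/m10.png

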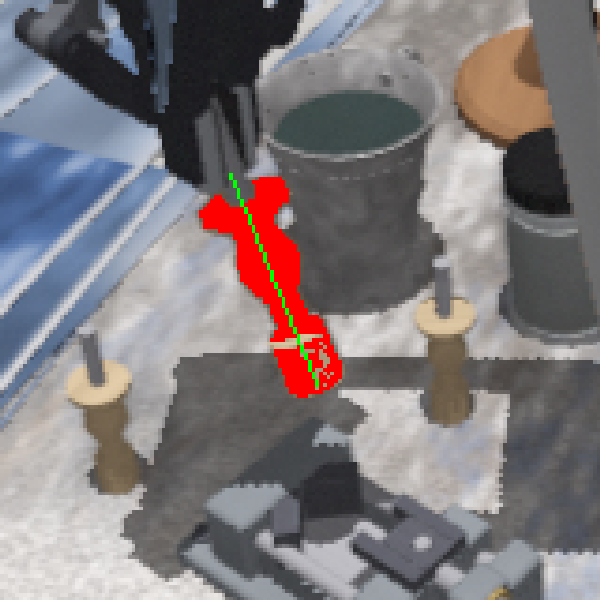

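```bash
python3 - <<'E'
from h import *
np.set_printoptions(precision=4,suppress=True)
N=np.array([.329,.944,0]);N/=np.linalg.norm(N);xv=np.array([.944,-.329,0])
def prof(im,seed,P,a0=None):
    m=stemmask(im,seed);c,a,p=axis2d(m)
    if a0 is not None:a=a0
    n=np.array([-a[1],a[0]]);T=(p-c)@a;W=(p-c)@n;Q=[]
    for t0 in np.arange(np.floor(T.min())+1,T.max(),2):
        k=abs(T-t0)<1;w=W[k].max()-W[k].min();q=c+a*t0+n*(W[k].min()+W[k].max())/2;r=onplane("side",*q,P,N)-P
        Q.append((t0,w,r@xv*1000,r[2]*1000))
    return np.array(Q),c,a,m.sum()
s=cv2.imread("pics/side0.png");Q,c,a,k=prof(s,(264,325),np.array([.5855,.2075,.130]));print(c,a,k);print(Q)
E
```

```text
[265.8566 323.1434] [0.0165 0.9999] 265
[[-12.       2.0162 -14.6249 -29.6438]
 [-10.       4.0159  -7.6891 -38.2503]
 [ -8.      14.0146   3.8978 -50.0132]
 [ -6.      14.998    3.337  -53.8884]
 [ -4.      15.0144   3.8674 -58.5162]
 [ -2.      15.0144   4.421  -63.1961]
 [  0.      13.0147   4.9794 -67.9163]
 [  2.      10.9985   5.5237 -72.6645]
 [  4.       8.9823   3.8051 -75.8911]
 [  6.       9.9986   3.2319 -79.9264]
 [  8.      12.0149   3.7733 -84.7685]
 [ 10.      10.0151   9.021  -92.9719]]
```

```bash
python3 -m creep '[{"xyz":[0,0,-20],"spin":0,"grip":2},{"xyz":[0,0,-50],"spin":0,"grip":2},{"xyz":[0,0,-80],"spin":9,"grip":2},{"xyz":[0,0,-100],"spin":18,"grip":2},{"xyz":[-3,-25,-105],"spin":27,"grip":2},{"xyz":[-8,-60,-105],"spin":36,"grip":2},{"xyz":[-13,-100,-105],"spin":45,"grip":2},{"xyz":[-19,-140,-105],"spin":54,"grip":2},{"xyz":[-24,-180,-105],"spin":63,"grip":2},{"xyz":[-30,-220,-105],"spin":72,"grip":2}]' 30
python3 - <<'E'
from h import *
s=read_state();R=s["orientation"]
c=np.array([.6252,.1937,.195]);
R0=np.array([[-.944,.329,0],[.329,.944,0],[0,0,-1]]).T
R0=np.c_[[-.944,.329,0],[.329,.944,0],[0,0,-1]]
c=c+R0@np.array([-.030,-.220,-.105]);print("cmd",c,"meas",s["tcp_pos"])
print(R,s["width"],s["force"],s["joint_pos"])
print("delta tool to hover",R.T@(np.array([.5533,-.161,.22])-c))
E
```

```text
time: 15.9
tcp_pos: [0.5815, -0.0245, 0.3]
orientation: [[0.026, 1.0, -0.0], [1.0, -0.026, 0.0], [0.0, -0.0, -1.0]]
force: [0.2, 0.4, -2.1]
width: 0.0087
cmd [ 0.58114 -0.02385  0.3    ] meas [ 0.58152827 -0.02448157  0.3000129 ]
[[ 2.64115881e-02  9.99651031e-01 -4.93286518e-04]
 [ 9.99651152e-01 -2.64115645e-02  5.43121685e-05]
 [ 4.12647466e-05 -4.94548907e-04 -9.99999877e-01]] 0.008690460752999686 [ 0.19998562  0.42348733 -2.09197598] [-3.54351919e+00  1.70626264e+01  8.16027253e+01  1.37464125e-03
  8.13630498e+01 -2.03027802e+00]
delta tool to hover [-0.13784076 -0.02416837  0.08000627]
```

```bash
python3 -m creep '[{"xyz":[-20,-3,0],"spin":9,"grip":2},{"xyz":[-45,-7,0],"spin":18,"grip":2},{"xyz":[-75,-12,10],"spin":27,"grip":2},{"xyz":[-105,-18,30],"spin":36,"grip":2},{"xyz":[-125,-22,50],"spin":45,"grip":2},{"xyz":[-138,-24,65],"spin":54,"grip":2},{"xyz":[-138,-24,75],"spin":63,"grip":2},{"xyz":[-138,-24,80],"spin":72,"grip":2},{"xyz":[-138,-24,80],"spin":79.5,"grip":2},{"xyz":[-138,-24,80],"spin":79.5,"grip":2}]' 30
python3 - <<'E'
from h import *
st=read_state();print(st["orientation"],st["joint_pos"])
s=get_image("side")[...,::-1];t=get_image("top")[...,::-1];cv2.imwrite("pics/side11.png",s);cv2.imwrite("pics/top11.png",t)
cv2.imwrite("pics/t11.png",cv2.convertScaleAbs(cv2.resize(t[130:290,340:500],None,fx=3.75,fy=3.75),alpha=1.7))
E
```

```text
time: 17.15
tcp_pos: [0.555, -0.1607, 0.22]
orientation: [[0.987, 0.163, -0.001], [0.163, -0.987, 0.0], [-0.001, -0.0, -1.0]]
force: [-0.4, 0.4, -0.5]
width: 0.0089
[[ 9.86685296e-01  1.62639570e-01 -7.04963164e-04]
 [ 1.62639820e-01 -9.86685457e-01  3.12898117e-04]
 [-6.44687287e-04 -4.23387053e-04 -9.99999703e-01]] [-1.72929664e+01  1.89974911e+01  9.03030526e+01  5.41358785e-03
  7.07433511e+01  6.33450980e+01]
```

View pics/side11.png

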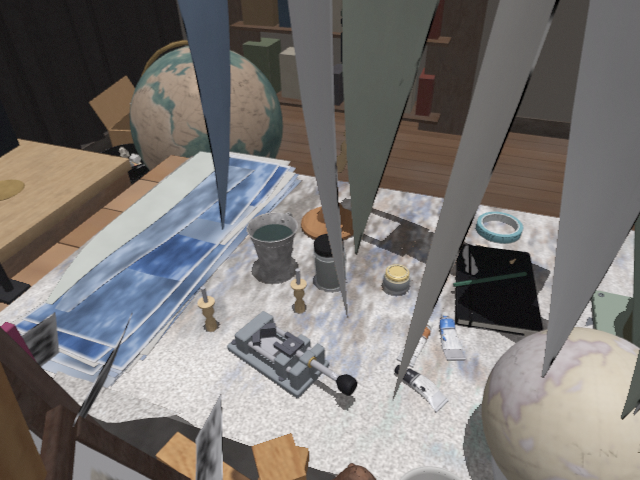

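View pics/t11.png

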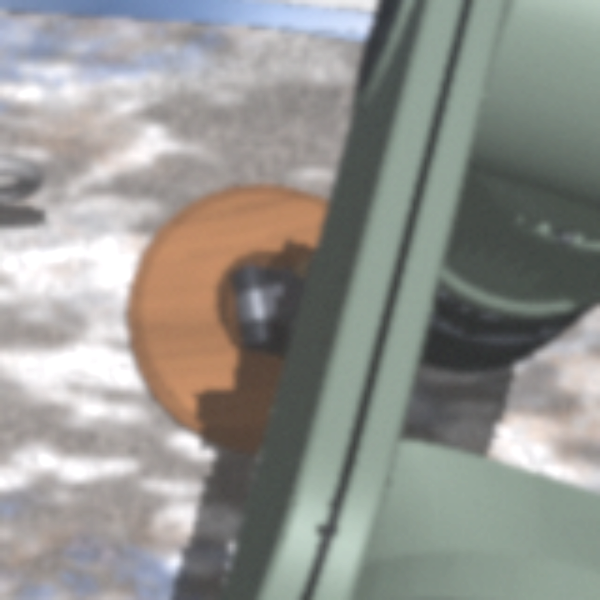

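```bash
python3 - <<'E'
from h import *
s=cv2.imread("pics/side11.png");cv2.imwrite("pics/s11.png",cv2.convertScaleAbs(cv2.resize(s[120:250,270:400],None,fx=4.6,fy=4.6,interpolation=cv2.INTER_CUBIC),alpha=1.3))
for p in((.5533,-.161,.239),(.5996,-.1537,.141),(.5996,-.1537,.053),(.45,.1,.2),(.45,.1,.1),(.5,.15,.2),(.5,.15,.1),(.62,.19,.2)): print(p,proj("side",p),proj("top",p))
E
```

```text
(0.5533, -0.161, 0.239) [360.65485725 121.12310297] [443.47154223 218.24416147]
(0.5996, -0.1537, 0.141) [335.31601236 166.58794951] [424.81145419 201.52113606]
(0.5996, -0.1537, 0.053) [335.21127599 204.1350194 ] [415.62409561 214.59236609]
(0.45, 0.1, 0.2) [378.4614295  227.68484364] [242.8504001  296.04672135]
(0.45, 0.1, 0.1) [374.81023422 280.14976548] [250.89457336 302.05128264]
(0.5, 0.15, 0.2) [333.89870288 241.02794614] [207.45456773 258.07246608]
(0.5, 0.15, 0.1) [333.85177809 294.06961325] [219.13292541 268.0034594 ]
(0.62, 0.19, 0.2) [242.29604918 240.75480037] [183.48492474 171.69215042]
```

View pics/s11.png

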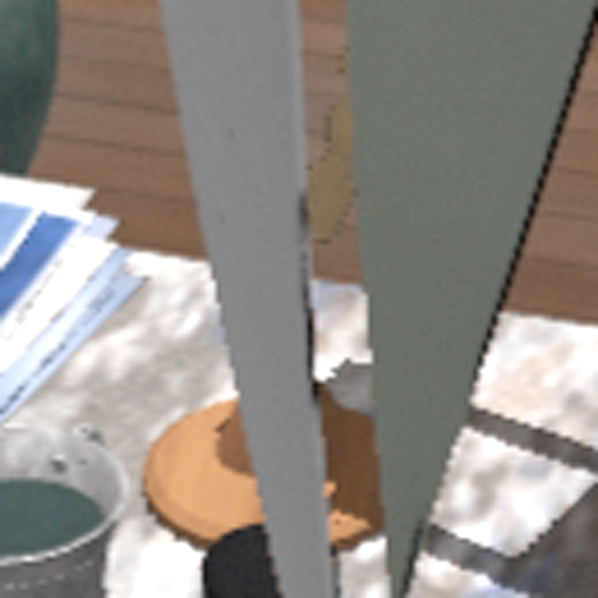

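```bash
python3 -m creep '[{"xyz":[0,0,-20],"spin":0,"grip":2},{"xyz":[8,-25,-30],"spin":-2,"grip":2},{"xyz":[20,-60,-30],"spin":-4,"grip":2},{"xyz":[34,-100,-30],"spin":-6,"grip":2},{"xyz":[50,-145,-30],"spin":-8,"grip":2},{"xyz":[65,-190,-30],"spin":-10,"grip":2},{"xyz":[80,-235,-30],"spin":-11,"grip":2},{"xyz":[92,-270,-30],"spin":-11,"grip":2},{"xyz":[92,-270,-30],"spin":-11,"grip":2},{"xyz":[92,-270,-30],"spin":-11,"grip":2}]' 30
python3 - <<'E'
from h import *
s=get_image("side")[...,::-1];cv2.imwrite("pics/side12.png",s);import pickle;pickle.dump(read_state(),open("st12.pkl","wb"))
cv2.imwrite("pics/s12.png",cv2.convertScaleAbs(cv2.resize(s[160:320,180:340],None,fx=3.75,fy=3.75,interpolation=cv2.INTER_CUBIC),alpha=1.2))
E
python3 -m creep '[{"xyz":[0,0,0],"spin":10.5,"grip":2},{"xyz":[0,0,0],"spin":21,"grip":2},{"xyz":[0,0,0],"spin":31,"grip":2},{"xyz":[0,0,0],"spin":41,"grip":2},{"xyz":[0,0,0],"spin":51,"grip":2},{"xyz":[0,0,0],"spin":61,"grip":2},{"xyz":[0,0,0],"spin":61,"grip":2},{"xyz":[0,0,0],"spin":61,"grip":2},{"xyz":[0,0,0],"spin":61,"grip":2},{"xyz":[0,0,0],"spin":61,"grip":2}]' 30 | head -0
```

```text
time: 18.5
tcp_pos: [0.6023, 0.1203, 0.2502]
orientation: [[0.938, 0.348, -0.0], [0.348, -0.938, -0.001], [-0.001, 0.0, -1.0]]
force: [-0.2, 1.0, -1.6]
width: 0.0085Exception ignored on flushing sys.stdout:
BrokenPipeError: [Errno 32] Broken pipe
```

View pics/s12.png

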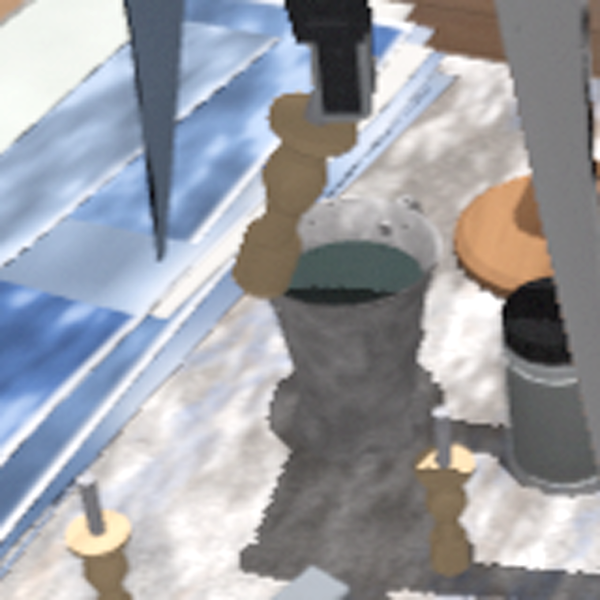

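```bash
python3 -c "
from workcell import *
s=read_state();print(s['joint_pos'],s['time'],s['orientation'][:,0])"
python3 -m creep '[{"xyz":[0,0,0],"spin":-8,"grip":2},{"xyz":[0,0,0],"spin":-18,"grip":2},{"xyz":[0,0,0],"spin":-28,"grip":2},{"xyz":[0,0,0],"spin":-38,"grip":2},{"xyz":[0,0,0],"spin":-48,"grip":2},{"xyz":[0,0,0],"spin":-58,"grip":2},{"xyz":[0,0,0],"spin":-68,"grip":2},{"xyz":[0,0,0],"spin":-78,"grip":2},{"xyz":[0,0,0],"spin":-88,"grip":2},{"xyz":[0,0,0],"spin":-98,"grip":2}]' 30
python3 -m creep '[{"xyz":[0,0,0],"spin":-10,"grip":2},{"xyz":[0,0,0],"spin":-20,"grip":2},{"xyz":[0,0,0],"spin":-30,"grip":2},{"xyz":[0,0,0],"spin":-40,"grip":2},{"xyz":[0,0,0],"spin":-50,"grip":2},{"xyz":[0,0,0],"spin":-60,"grip":2},{"xyz":[0,0,0],"spin":-70,"grip":2},{"xyz":[0,0,0],"spin":-80,"grip":2},{"xyz":[0,0,0],"spin":-90,"grip":2},{"xyz":[0,0,0],"spin":-98,"grip":2}]' 30
python3 -m creep '[{"xyz":[0,0,0],"spin":-10,"grip":2},{"xyz":[0,0,0],"spin":-20,"grip":2},{"xyz":[0,0,0],"spin":-30,"grip":2},{"xyz":[0,0,0],"spin":-39,"grip":2},{"xyz":[0,0,0],"spin":-45,"grip":2},{"xyz":[0,0,0],"spin":-45,"grip":2},{"xyz":[0,0,0],"spin":-45,"grip":2},{"xyz":[0,0,0],"spin":-45,"grip":2},{"xyz":[0,0,0],"spin":-45,"grip":2},{"xyz":[0,0,0],"spin":-45,"grip":2}]' 30
python3 - <<'E'
from h import *
s=get_image("side")[...,::-1];cv2.imwrite("pics/side13.png",s);import pickle;st=read_state();pickle.dump(st,open("st13.pkl","wb"));print(st["joint_pos"])
cv2.imwrite("pics/s13.png",cv2.convertScaleAbs(cv2.resize(s[160:320,180:340],None,fx=3.75,fy=3.75,interpolation=cv2.INTER_CUBIC),alpha=1.2))
E
```

```text
[1.02375471e+01 2.13005724e+01 8.23705257e+01 3.05398774e-03
 7.63236828e+01 1.40923379e+02] 19.8 [ 7.58287352e-01 -6.51920464e-01  1.72135741e-05]
time: 21.05
tcp_pos: [0.6024, 0.1206, 0.2503]
orientation: [[0.535, 0.845, -0.0], [0.845, -0.535, -0.0], [-0.0, -0.0, -1.0]]
force: [0.1, -1.4, -1.5]
width: 0.0091
time: 22.3
tcp_pos: [0.6024, 0.1207, 0.2503]
orientation: [[-0.911, 0.413, 0.0], [0.413, 0.911, 0.0], [-0.0, 0.0, -1.0]]
force: [0.2, 0.3, -0.9]
width: 0.0089
time: 23.55
tcp_pos: [0.6024, 0.1206, 0.2503]
orientation: [[-0.938, -0.346, 0.0], [-0.346, 0.938, 0.0], [-0.0, 0.0, -1.0]]
force: [-0.6, 0.2, -0.8]
width: 0.0092
[ 1.02433485e+01  2.13040626e+01  8.23691654e+01  5.40857557e-03
  7.63251838e+01 -1.00025937e+02]
```

View pics/s13.png

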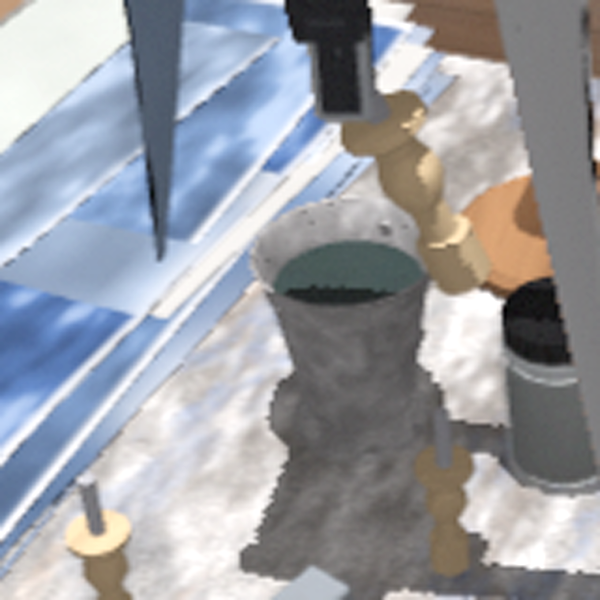

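```bash
cat > meas.py <<'E'
from h import *
import pickle
def meas(img,stf,seed,out,show=True):
    s=cv2.imread(img);st=pickle.load(open(stf,"rb"));R=st["orientation"];P=st["tcp_pos"]-.019*R[:,2]
    N=R[:,1];ex=R[:,0]
    m=stemmask(s,seed);m[:,:]&=True
    c,a,p=axis2d(m);n=np.array([-a[1],a[0]]);T=(p-c)@a;W=(p-c)@n;Q=[]
    for t0 in np.arange(np.floor(T.min())+1,T.max(),1.5):
        k=abs(T-t0)<1;w=W[k].max()-W[k].min();q=c+a*t0+n*(W[k].min()+W[k].max())/2;r=onplane("side",*(q),P,N)-P
        Q.append((t0,w,r@ex*1000,r[2]*1000))
    Q=np.array(Q);o=s.copy();o[m]=(0,0,255);cv2.imwrite(out,cv2.resize(o[160:320,180:340],None,fx=3.75,fy=3.75,interpolation=0))
    return Q,m.sum(),c,a
if __name__=="__main__":
    np.set_printoptions(precision=2,suppress=True)
    for i,sd in((12,(258,207)),(13,(290,207))):
        Q,k,c,a=meas(f"pics/side{i}.png",f"st{i}.pkl",sd,f"pics/m{i}.png");print(i,k,c,a);print(Q)
        # fit from bead down to near end
        g=(Q[:,3]<-38)&(Q[:,3]>-98);f=np.polyfit(Q[g,3],Q[g,2],1);print("deg",np.degrees(np.arctan(f[0])),"off",f[1])
E
python3 meas.py
```

```text
12 720 [256.28 211.47] [-0.31  0.95]
[[ -26.      5.07   19.06  -16.07]
 [ -24.5     6.02   21.38  -17.79]
 [ -23.     22.13   12.59  -24.06]
 [ -21.5    22.44   13.25  -26.49]
 [ -20.     23.39   13.94  -28.93]
 [ -18.5    23.09   14.61  -31.38]
 [ -17.     21.83   15.5   -33.75]
 [ -15.5    19.92   17.22  -35.79]
 [ -14.     15.81   17.5   -38.45]
 [ -12.5    10.44   18.2   -40.93]
 [ -11.     11.39   20.16  -42.91]
 [  -9.5    13.6    20.45  -45.59]
 [  -8.     14.86   21.36  -48.02]
 [  -6.5    14.86   21.85  -50.65]
 [  -5.     15.17   23.41  -52.83]
 [  -3.5    15.5    24.54  -55.21]
 [  -2.     13.6    25.04  -57.87]
 [  -0.5    11.7    26.41  -60.17]
 [   1.     11.7    26.92  -62.85]
 [   2.5    10.44   27.86  -65.35]
 [   4.      8.23   29.04  -67.77]
 [   5.5     7.58   30.41  -70.12]
 [   7.      7.28   30.72  -72.94]
 [   8.5     9.49   31.91  -75.39]
 [  10.     11.7    33.94  -77.49]
 [  11.5    13.91   34.26  -80.34]
 [  13.     13.91   34.79  -83.11]
 [  14.5    13.91   36.21  -85.51]
 [  16.     13.6    36.96  -88.22]
 [  17.5    13.91   38.18  -90.73]
 [  19.     1
[... 1164 characters left out ...]
 24.76   38.57  -74.11]
 [   3.     28.27   41.22  -74.67]
 [   4.5    31.83   43.85  -75.26]
 [   6.     34.65   46.87  -75.38]
 [   7.5    36.76   48.77  -76.85]
 [   9.     36.79   50.31  -78.78]
 [  10.5    35.38   51.09  -81.65]
 [  12.     34.01   51.84  -84.57]
 [  13.5    33.24   53.01  -87.  ]
 [  15.     30.41   54.55  -88.98]
 [  16.5    26.17   56.85  -90.04]
 [  18.     23.38   59.89  -90.19]
 [  19.5    21.93   60.71  -93.09]
 [  21.     19.14   62.26  -95.12]
 [  22.5    19.14   63.82  -97.13]
 [  24.     17.65   64.64 -100.1 ]
 [  25.5    15.55   66.6  -101.64]
 [  27.     12.72   69.69 -101.76]
 [  28.5     5.65   73.53 -100.94]]
deg -42.00294565812258 off -26.50534449286309
```

```bash
python3 - <<'E'
from h import *
import h,meas
np.set_printoptions(precision=2,suppress=True)
poly=np.array([(335,85),(432,85),(440,150),(450,200),(466,212),(480,238),(495,268),(450,300),(420,260),(405,225),(370,170),(335,155)])/3.75+[180,160]
old=h.stemmask
def sm(im,seed):
    m=old(im,seed);z=np.zeros(m.shape,np.uint8);cv2.fillPoly(z,[poly.round().astype(int)],1);return m&(z>0)
meas.stemmask=sm
Q,k,c,a=meas.meas("pics/side13.png","st13.pkl",(290,207),"pics/m13.png");print(k,c,a);print(Q[::2])
g=(Q[:,3]<-38)&(Q[:,3]>-98);f=np.polyfit(Q[g,3],Q[g,2],1);print("deg",np.degrees(np.arctan(f[0])),"off",f[1])
E
```

```text
709 [291.91 211.55] [0.49 0.87]
[[ -27.      4.47   18.25  -15.79]
 [ -24.     21.95   11.57  -25.34]
 [ -21.     22.33   13.49  -29.65]
 [ -18.     20.59   15.18  -34.16]
 [ -15.     10.79   16.81  -38.74]
 [ -12.     12.15   18.12  -43.57]
 [  -9.     13.89   20.99  -47.47]
 [  -6.     10.3    18.57  -54.75]
 [  -3.     13.52   24.09  -57.05]
 [   0.     11.16   26.11  -61.61]
 [   3.      8.06   27.49  -66.63]
 [   6.      8.06   29.29  -71.43]
 [   9.     13.02   33.09  -74.98]
 [  12.     15.26   34.6   -80.06]
 [  15.     16.12   36.37  -85.03]
 [  18.     16.12   38.23  -89.98]
 [  21.     16.12   40.12  -94.97]
 [  24.     14.76   42.77  -99.5 ]
 [  27.     13.4    45.61 -103.95]]
deg -23.673635724308507 off -1.2671301153563406
```

View pics/m13.png

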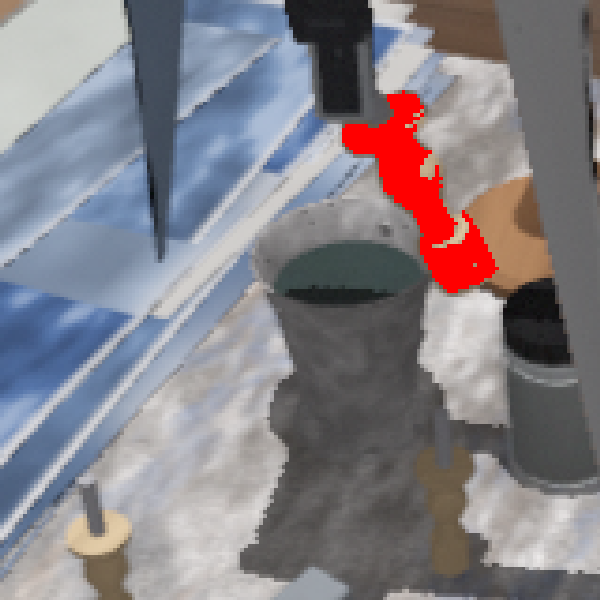

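```bash
python3 - <<'E'
from h import *
m=np.array([.5996,-.1537,.053]);az=np.radians(-171);d=np.array([np.cos(az),np.sin(az),0]);f=m-.010*d;f[2]=0
u=np.r_[np.sin(np.radians(23.4))*d[:2],np.cos(np.radians(23.4))]
v=np.cross([0,0,1],d);w=np.cross(u,v)
th=np.linspace(0,2*np.pi,90)
for n,x0,y0,k,al in(("top",370,175,7.5,1.7),("side",295,165,7.5,1.2)):
    im=cv2.imread(f"pics/{n}0.png");c=cv2.resize(cv2.convertScaleAbs(im[y0:y0+80,x0:x0+80],alpha=al),None,fx=k,fy=k,interpolation=cv2.INTER_CUBIC)
    def dr(C,a,b,r,col):
        P=np.array([(proj(n,C+r*(np.cos(t)*a+np.sin(t)*b))+.5-[x0,y0])*k for t in th]);cv2.polylines(c,[P.astype(np.int32)],True,col,1)
    ex,ey=np.array([1,0,0.]),np.array([0,1.,0])
    dr(f,ex,ey,.062,(255,0,0));dr(f+[0,0,.02],ex,ey,.062,(0,255,0));dr(m,v,w,.0205,(0,0,255));dr(m,v,w,.013,(0,255,255))
    cv2.imwrite(f"pics/ov_{n}.png",c)
E
```

```text
(no output)
```

View pics/ov_top.png

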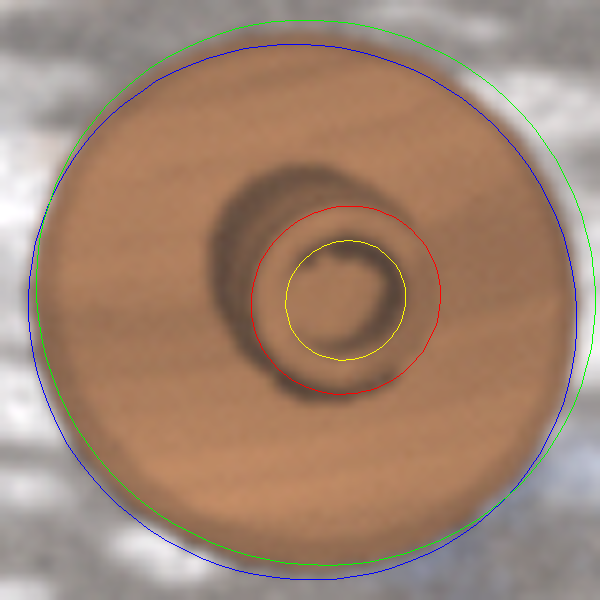

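View pics/ov_side.png

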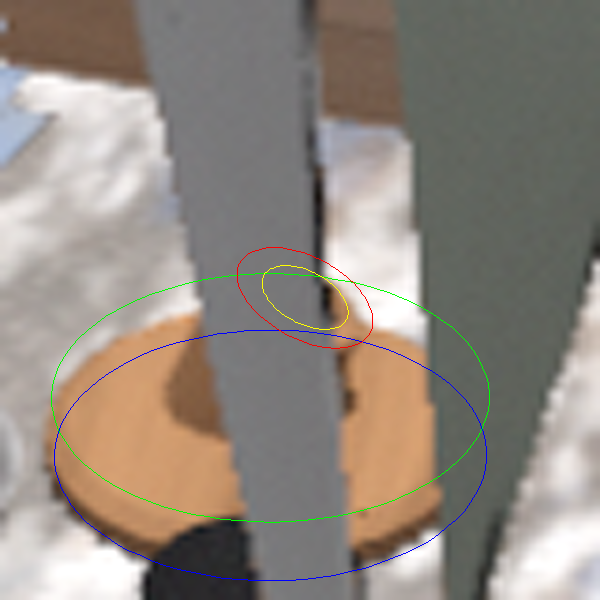

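```bash
python3 -m creep '[{"xyz":[5,-10,-20],"spin":9,"grip":2},{"xyz":[20,-35,-30],"spin":19,"grip":2},{"xyz":[40,-70,-30],"spin":29,"grip":2},{"xyz":[60,-104,-30],"spin":39,"grip":2},{"xyz":[80,-139,-30],"spin":49,"grip":2},{"xyz":[100,-173,-30],"spin":59,"grip":2},{"xyz":[120,-208,-30],"spin":69,"grip":2},{"xyz":[135,-235,-30],"spin":79,"grip":2},{"xyz":[142.3,-246.5,-30],"spin":89,"grip":2},{"xyz":[142.3,-246.5,-30],"spin":98,"grip":2}]' 30
python3 -m creep '[{"xyz":[0,0,0],"spin":9,"grip":2},{"xyz":[0,0,0],"spin":19,"grip":2},{"xyz":[0,0,0],"spin":29,"grip":2},{"xyz":[0,0,0],"spin":39,"grip":2},{"xyz":[0,0,0],"spin":49,"grip":2},{"xyz":[0,0,10],"spin":59,"grip":2},{"xyz":[0,0,30],"spin":69,"grip":2},{"xyz":[0,0,50],"spin":79,"grip":2},{"xyz":[0,0,65],"spin":88,"grip":2},{"xyz":[0,0,70],"spin":93.2,"grip":2}]' 30
python3 -c "
from workcell import *
import numpy as np
s=read_state();R=s['orientation'];print(s['joint_pos'],np.degrees(np.arctan2(R[1,0],R[0,0])),s['tcp_pos'],R.T@(np.array([.5542,-.1602,.143])-s['tcp_pos'])*1000)"
```

```text
time: 24.85
tcp_pos: [0.554, -0.1612, 0.2803]
orientation: [[-0.205, 0.979, -0.0], [0.979, 0.205, -0.0], [-0.0, -0.0, -1.0]]
force: [-1.0, 1.2, -1.4]
width: 0.0091
time: 26.1
tcp_pos: [0.5537, -0.1598, 0.2091]
orientation: [[0.988, 0.154, -0.002], [0.154, -0.988, 0.001], [-0.002, -0.001, -1.0]]
force: [0.4, -0.4, -1.2]
width: 0.0088
[-1.72407655e+01  1.93322295e+01  9.14236583e+01  5.38793568e-03
  6.93731698e+01  6.38821579e+01] 8.875233718028323 [ 0.55372798 -0.1597689   0.20908817] [ 0.53095907  0.56951113 66.08667842]
```

```bash
python3 -m creep '[{"xyz":[0.5,0.5,5],"spin":0,"grip":2},{"xyz":[0.5,0.5,12],"spin":0,"grip":2},{"xyz":[0.5,0.5,20],"spin":0,"grip":2},{"xyz":[0.5,0.5,28],"spin":0,"grip":2},{"xyz":[0.5,0.5,36],"spin":0,"grip":2},{"xyz":[0.5,0.5,43],"spin":0,"grip":2},{"xyz":[0.5,0.5,48],"spin":0,"grip":2},{"xyz":[0.5,0.5,50],"spin":0,"grip":2},{"xyz":[0.5,0.5,50],"spin":0,"grip":2},{"xyz":[0.5,0.5,50],"spin":0,"grip":2}]' 30
python3 - <<'E'
from h import *
s=get_image("side")[...,::-1];t=get_image("top")[...,::-1];cv2.imwrite("pics/side14.png",s);cv2.imwrite("pics/top14.png",t)
cv2.imwrite("pics/s14.png",cv2.convertScaleAbs(cv2.resize(s[130:250,290:410],None,fx=5,fy=5,interpolation=cv2.INTER_CUBIC),alpha=1.3))
cv2.imwrite("pics/t14.png",cv2.convertScaleAbs(cv2.resize(t[160:280,360:480],None,fx=5,fy=5,interpolation=cv2.INTER_CUBIC),alpha=2))
E
```

```text
time: 27.35
tcp_pos: [0.5551, -0.1604, 0.1606]
orientation: [[0.987, 0.158, 0.001], [0.158, -0.987, -0.0], [0.001, 0.0, -1.0]]
force: [-0.6, -0.9, -1.0]
width: 0.009
```

View pics/s14.png

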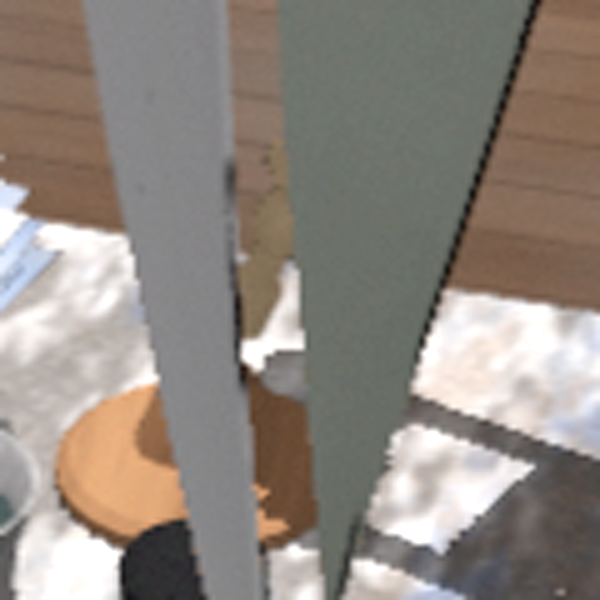

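View pics/t14.png

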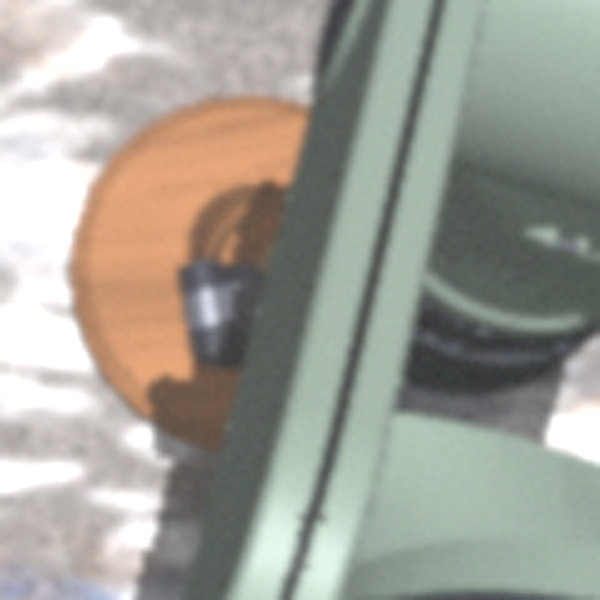

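```bash
cat > ov.py <<'E'
from h import *
import sys
def ov(img,st,out,tilt=22.5,x0=290,y0=130,k=5):
    im=cv2.imread(img);c=cv2.resize(cv2.convertScaleAbs(im[y0:y0+120,x0:x0+120],alpha=1.3),None,fx=k,fy=k,interpolation=cv2.INTER_CUBIC)
    n="side";th=np.linspace(0,2*np.pi,90)
    def dr(C,u,r,col):
        a=np.cross(u,[0,1,.3]);a/=np.linalg.norm(a);b=np.cross(u,a)
        P=np.array([(proj(n,C+r*(np.cos(t)*a+np.sin(t)*b))+.5-[x0,y0])*k for t in th]);cv2.polylines(c,[P.astype(np.int32)],True,col,1)
    az=np.radians(-171);t=np.radians(23.4);u=np.array([np.sin(t)*np.cos(az),np.sin(t)*np.sin(az),np.cos(t)]);m=np.array([.5996,-.153,.053])
    dr(m,u,.0205,(0,0,255));dr(m,u,.013,(0,255,255))
    R=st["orientation"];t=np.radians(tilt);P=st["tcp_pos"]-.019*R[:,2]+.0007*R[:,0];us=-R[:,0]*np.sin(t)-R[:,2]*np.cos(t)
    e=P-.108*us
    for s,r in((0,.012),(.024,.012),(.024,.0075),(.04,.0075),(.052,.013),(.077,.018)): dr(e+s*us,us,r,(255,0,0))
    cv2.imwrite(out,c)
    d=e-m;print("end",e,"axial gap mm",d@u*1000,"lateral",(d-(d@u)*u)*1000,"ang",np.degrees(np.arccos(us@u)))
E
python3 -c "
from ov import *
ov('pics/side14.png',read_state(),'pics/ov14.png')"
```

```text
end [ 0.59662318 -0.15379322  0.07983424] axial gap mm 25.844214840743792 lateral [7.16078785 0.81242266 3.11559601] ang 0.8663390079601966
```

View pics/ov14.png

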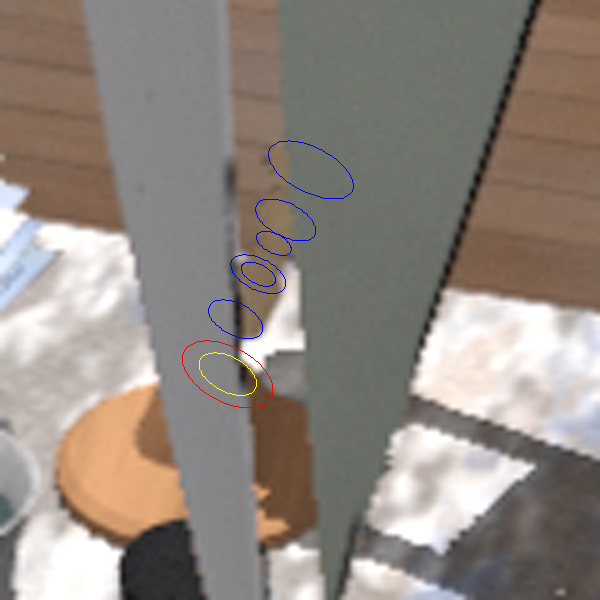

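```bash
python3 - <<'E'
from h import *
s=cv2.imread("pics/side14.png");a=cv2.imread("pics/side0.png")
f=lambda i:cv2.resize(i[180:230,325:360],None,fx=11,fy=11,interpolation=cv2.INTER_NEAREST)
o=np.hstack([f(a),f(s)]);print(o.shape);cv2.imwrite("pics/zz.png",o)
for dy in (0,.001): print(proj("side",[.5996,-.153+dy,.053]),proj("top",[.5996,-.153+dy,.053]))
E
```

```text
(550, 770, 3)
[335.10428936 204.30901845] [415.18879568 214.58299036]
[334.9512591 204.5579011] [414.56694279 214.56959654]
```

View pics/zz.png

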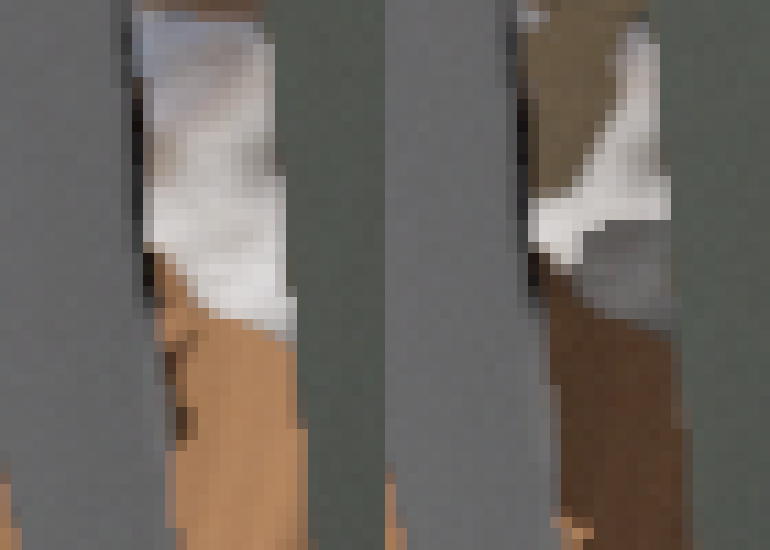

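```bash
python3 -m creep '[{"xyz":[0.1,-0.5,2],"spin":0,"grip":2},{"xyz":[0.2,-1,5],"spin":0,"grip":2},{"xyz":[0.3,-1.7,8],"spin":0,"grip":2},{"xyz":[0.3,-1.7,11],"spin":0,"grip":2},{"xyz":[0.3,-1.7,14],"spin":0,"grip":2},{"xyz":[0.3,-1.7,16],"spin":0,"grip":2},{"xyz":[0.3,-1.7,17],"spin":0,"grip":2},{"xyz":[0.3,-1.7,17.5],"spin":0,"grip":2},{"xyz":[0.3,-1.7,17.5],"spin":0,"grip":2},{"xyz":[0.3,-1.7,17.5],"spin":0,"grip":2}]' 30
python3 - <<'E'
from ov import *
s=get_image("side")[...,::-1];t=get_image("top")[...,::-1];cv2.imwrite("pics/side15.png",s);cv2.imwrite("pics/top15.png",t)
ov('pics/side15.png',read_state(),'pics/ov15.png')
b=cv2.imread("pics/top0.png").astype(int);a=t.astype(int)
f=lambda i:cv2.resize(i[180:230,325:360],None,fx=11,fy=11,interpolation=cv2.INTER_NEAREST)
cv2.imwrite("pics/zz2.png",np.hstack([f(cv2.imread("pics/side0.png")),f(s)]))
cv2.imwrite("pics/t15.png",cv2.convertScaleAbs(t[120:340,160:460].repeat(2,0).repeat(2,1),alpha=1.7))
E
```

```text
time: 28.7
tcp_pos: [0.555, -0.1586, 0.1429]
orientation: [[0.987, 0.158, 0.0], [0.158, -0.987, 0.0], [0.0, -0.0, -1.0]]
force: [-0.7, 0.1, -1.2]
width: 0.009
end [ 0.59650944 -0.15202152  0.06210341] axial gap mm 9.506208973889452 lateral [0.63832511 1.56908033 0.37904638] ang 0.8884256644861036
```

View pics/ov15.png

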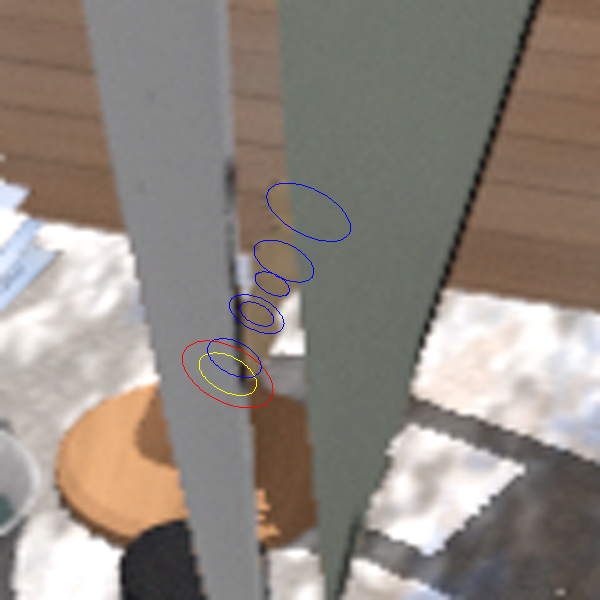

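View pics/zz2.png

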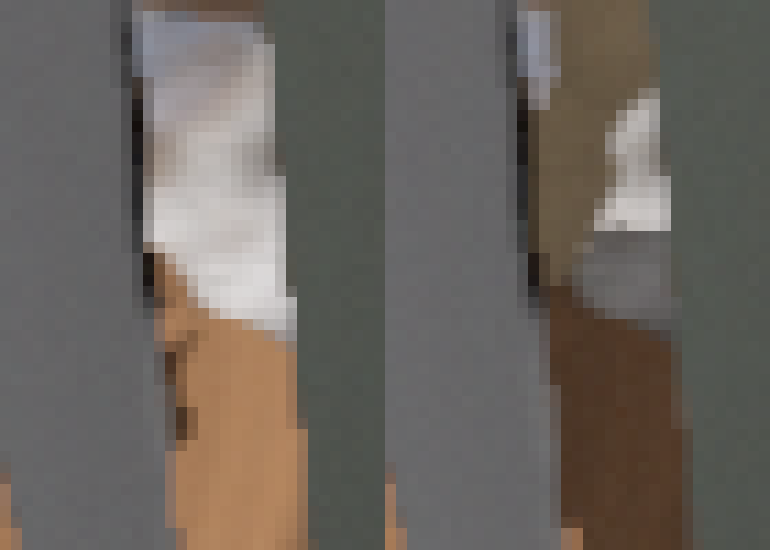

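View pics/t15.png

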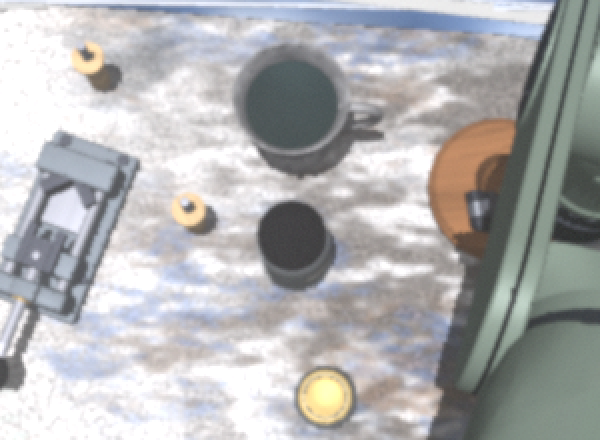

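```bash
python3 - <<'E'
from h import *
a=cv2.imread("pics/top0.png");b=cv2.imread("pics/top15.png")
for n,(x,y,w,h) in dict(pot=(270,130,90,80),jar=(285,215,45,55),ink=(304,300,36,36),foot=(368,175,30,75)).items():
    A=a[y:y+h,x:x+w].astype(int);B=b[y:y+h,x:x+w].astype(int);print(n,abs(A-B).mean().round(2))
    print(cv2.phaseCorrelate(A[...,1].astype(np.float32),B[...,1].astype(np.float32)))
s=read_state();print(s["time"],s["force"],s["width"],s["tcp_pos"])
close_job()
E
```

```text
pot 8.33
((-0.01530348951719418, 0.011536682049865021), 0.9801151523325178)
jar 6.83
((0.40971539017888503, -0.15440697535289516), 0.9738261597244828)
ink 10.07
((-0.028288969579303824, 0.10723643981382835), 0.9948313291426059)
foot 10.47
((-0.07996287559035942, 0.6887652335461212), 0.8779885864257813)
28.8 [ 0.12451068  0.41999064 -1.17559266] 0.008981879306381934 [ 0.55498886 -0.15865285  0.14287357]
the job is handed in; nothing more can be done
```

I opened the vise jaw about 25 mm, lifted out the stem, carried it over the pot and jars, and handed in at 28.8 s with it held at the foot's socket. The moves can't tilt the tool, so I leaned the stem in the grip by pressing its plug end against the vise's fixed jaw.

**Last checks**
- **Stem tilt:** about 22.5°, the mean of two opposite side views that disagreed (21.4° and 23.7°). The socket leans 23.4°, and I estimate the axes are within 1° of each other.
- **Gap and centring:** the plug end is about 9.5 mm short of the mouth. It is about 1.5 mm off the socket centre I first measured, because I deliberately shifted about 1.7 mm towards where the side camera put it. The two cameras disagree on the socket by about 2 mm.
- **Contact:** no contact force showed at the end, only about 1 N, which is roughly the stem's weight.
- **Pot, jars and foot:** image comparison showed no movement of the pot or ink pot. The pigment jar (0.4 px) and foot (0.7 px) showed small shifts in patches where the arm's shadow had changed; I take those as lighting, but did not confirm it.

**What went wrong or stayed uncertain**
- **First pull on the knob:** I pulled at the wrong angle because of a sign error, and the force reached about 49 N at the wrist through the fingers. I corrected the direction and the force dropped.
- **Final view:** the socket could only be partly seen past the hanging strips and the arm, so the alignment relies mainly on measurements taken before the last move.

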